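Load the spring box dispenser

TASK

Slide the dispenser's cover fully open and load all the yellow lidded fruit boxes lying on the table into it, one upright on another between the corner posts, each with its feet seated in the recesses below. After each box press the pile down until its lid is just below the post tops (about 1 cm) before the next goes on, and when all are in slide the cover fully shut. Do not knock over or shove away the other things on the table.

Things in the scene. Friction and masses are not known exactly. Their poses are not given: they have to be found in the camera images.
- box1_center (a point): Centre (half-way up) of a stackable fruit box, up to four alike; None if absent. Yellow, lid with white raised middle, 60 mm along x, 110 along y, 49 high with its 6 mm feet; z out of the lid. Solid, 0.25 kg; grip the flat long sides (60 mm wide). Lid corners have 21 mm square recesses, 5 mm deep, for the 15 mm round feet of the next (3 mm play): pitch 44 mm. Lid rim and middle are level with its very top.
- box2_center (a point): Centre (half-way up) of a stackable fruit box, up to four alike; None if absent. Yellow, lid with white raised middle, 60 mm along x, 110 along y, 49 high with its 6 mm feet; z out of the lid. Solid, 0.25 kg; grip the flat long sides (60 mm wide).
- box3_center (a point): Centre (half-way up) of a stackable fruit box, up to four alike; None if absent. Yellow, lid with white raised middle, 60 mm along x, 110 along y, 49 high with its 6 mm feet; z out of the lid. Solid, 0.25 kg; grip the flat long sides (60 mm wide).
- box4_center (a point): Centre (half-way up) of a stackable fruit box, up to four alike; None if absent. Yellow, lid with white raised middle, 60 mm along x, 110 along y, 49 high with its 6 mm feet; z out of the lid. Solid, 0.25 kg; grip the flat long sides (60 mm wide).
- dispenser_top (a point): Middle of the fixed spring dispenser's well at the level of its four steel corner-post tops, 220 mm above the table. x across the well (66 mm clear), y along it (116 mm clear) towards the cover's parking rails (65 to 195 mm out, at most 4 mm above the post tops); z up. Its long sides (+x, -x) are open over 88 mm between posts, so fingers fit there.
- platform_floor (a point): Middle of the grey spring platform in the well, at the floor of its corner recesses (same recesses and 5 mm raised rim and middle as a box lid). The first box's feet seat in it, its centre then 24.5 mm above this point; each next box 44 mm higher. Axes as dispenser_top.
- platform (a joint): How far the platform is pushed down, m: 0 (top: recess floor 9 mm below the post tops) to 0.187 (bottom). Its spring (59 N/m) about balances the boxes' weight and its guides rub (5 N either way): it does not sink under one added box, needs about 3 to 10 N of push from above, and stays where left.
- cover (a joint): How far the dispenser's flat cover is slid open along the dispenser's +y, m: 0 = shut over the well, 0.130 = fully open and clear of it. Slides with about 1.5 N, stays where left. Its underside is level with the post tops, so it cannot shut over a pile standing above them.
- cover_handle (a point): Middle of the upright black fin on the aluminium cover plate (76 x 126 x 4 mm), by which it is slid: 12 mm thick along y (the sliding direction), 44 mm wide along x, 30 mm tall. This point is 20 mm above the post tops, the fin's top 34 mm. Axes as dispenser_top.
- punnet1: Bystander, to be left alone: clear open punnet of strawberries 90 x 120 x 45 mm, beyond the boxes; origin at the centre of its underside.
- punnet2: Bystander, to be left alone: same, on the robot's side of the dispenser; origin at the centre of its underside.
- tape_roll: Bystander, to be left alone: upright-axis cardboard roll 54 mm across, 30 mm high; origin at the centre of its underside.
- small_jar: Bystander, to be left alone: small jar 40 mm across, 55 mm high; origin at the centre of its underside.
- bowl: Bystander, to be left alone: steel bowl 140 mm across, 60 mm high; origin at the centre of its underside.
- spray_bottle: Bystander, to be left alone: white spray bottle 157 mm high; origin at the centre of its underside.
- cup_can: Bystander, to be left alone: can 68 mm across, 65 mm high; origin at the centre of its underside.

How it is judged:
On the way, in this order (a step that is already met when the one before it is completed fails the run):
1. the cover is slid fully open (value of joint cover above 0.12 m), for 0.1 s.
2. every box is seated upright in the pile and the pile is pressed down just below the post tops (horizontal distance between each of box1_center, box2_center, box3_center, box4_center and dispenser_top below 0.007 m and angle between each of box1_center, box2_center, box3_center, box4_center's own z axis and vertical below 0.06 rad and z of each of box1_center, box2_center, box3_center, box4_center in the frame of dispenser_top below -0.0245 m and (z of box1_center in the frame of platform_floor between 0.022 and 0.027 m or z of box1_center in the frame of platform_floor between 0.066 and 0.071 m or z of box1_center in the frame of platform_floor between 0.11 and 0.115 m or z of box1_center in the frame of platform_floor between 0.154 and 0.159 m) and (z of box2_center in the frame of platform_floor between 0.022 and 0.027 m or z of box2_center in the frame of platform_floor between 0.066 and 0.071 m or z of box2_center in the frame of platform_floor between 0.11 and 0.115 m or z of box2_center in the frame of platform_floor between 0.154 and 0.159 m) and (z of box3_center in the frame of platform_floor between 0.022 and 0.027 m or z of box3_center in the frame of platform_floor between 0.066 and 0.071 m or z of box3_center in the frame of platform_floor between 0.11 and 0.115 m or z of box3_center in the frame of platform_floor between 0.154 and 0.159 m) and (z of box4_center in the frame of platform_floor between 0.022 and 0.027 m or z of box4_center in the frame of platform_floor between 0.066 and 0.071 m or z of box4_center in the frame of platform_floor between 0.11 and 0.115 m or z of box4_center in the frame of platform_floor between 0.154 and 0.159 m) and z of any of box1_center, box2_center, box3_center, box4_center in the frame of dispenser_top above -0.0495 m), for 0.3 s.
3. the cover is slid fully shut (value of joint cover below 0.008 m), for 0.2 s.
At the end, for the whole second after the job is handed in: Every box present stands in the well (within 7 mm of its axis, upright within 0.06 rad) with its feet seated in the recesses below (height within 2.5 mm of its place in the pile), the top lid is between 0 and 25 mm below the post tops, all at rest, and the cover is shut to within 8 mm (all of step 2 and linear speed of each of box1, box2, box3, box4 below 0.02 m/s and value of joint cover below 0.008 m); the robot touches nothing.
It fails at once if a box is set down on a pile that was not pressed down first (its centre over 50 mm above the post tops) ((horizontal distance between box1_center and dispenser_top below 0.03 m and z of box1_center in the frame of dispenser_top above 0.05 m and contact force between box1 and the fingers below 0.05 N and contact force between box1 and anything else above 0.5 N and linear speed of box1 below 0.02 m/s) or (horizontal distance between box2_center and dispenser_top below 0.03 m and z of box2_center in the frame of dispenser_top above 0.05 m and contact force between box2 and the fingers below 0.05 N and contact force between box2 and anything else above 0.5 N and linear speed of box2 below 0.02 m/s) or (horizontal distance between box3_center and dispenser_top below 0.03 m and z of box3_center in the frame of dispenser_top above 0.05 m and contact force between box3 and the fingers below 0.05 N and contact force between box3 and anything else above 0.5 N and linear speed of box3 below 0.02 m/s) or (horizontal distance between box4_center and dispenser_top below 0.03 m and z of box4_center in the frame of dispenser_top above 0.05 m and contact force between box4 and the fingers below 0.05 N and contact force between box4 and anything else above 0.5 N and linear speed of box4 below 0.02 m/s)).
It fails at once if a bystander is knocked over or shoved more than 6 cm (distance of any of punnet1, punnet2, tape_roll, small_jar, bowl, spray_bottle, cup_can from where it was at the start of the episode above 0.06 m or angle between any of punnet1, punnet2, tape_roll, small_jar, bowl, spray_bottle, cup_can's own z axis and vertical above 0.7 rad).
Of box1, box2, box3, box4 only 3 to 4 are there at a start; the rules pass over those that are not, and their reading is None.
At some moment in a run one of box1, box2, box3, box4 may be knocked a few centimetres aside while the robot is not near it.
Once in a run the grip may slacken for a moment while it holds something.
It also fails if it takes over 210 s, if anything falls off the work surface, if the arm or the gripper's body presses on something with over 40 N, if the wrist force passes 120 N, or if a joint passes its speed limit or range.

ROBOT

A 6-joint arm with a two-finger parallel gripper is mounted at the origin on the work surface. World frame = base frame: x ahead of the robot, y to its left, z up, the work surface at z = 0. Lengths are in m, angles in rad, forces in N, time in s.
With the tool pointing down it reaches from about 0.375 to 0.975 m from the base axis. Payload 3.8 kg.
Tool frame: the origin (TCP) lies at the very end of the fingers, on their centre line; the grasp point (between the pads) lies 19 mm behind it; z points along the fingers, y is the direction in which the jaws open and shut (so a half turn about z gives the same grasp; the last joint's range is limited). The gripper opens to 85 mm and grips with 20 to 120 N. Pads are 22 mm wide; open, the fingers measure 114 mm over their backs; the gripper's body (76 mm by 85 mm) begins 54 mm behind the grasp point. The pads swing forward as they close: fully open they stand 13 mm farther back than shut.
Start: joints at [1.231, 0.264, 1.604, -0, 1.274, -0.037], TCP at [0.201, 0.644, 0.231] pointing down, gripper open.
Joint ranges: [-2.63, 2.63], [-0.94, 2.18], [0.31, 2.57], [-1.31, 4.45], [0, 2.66], [-2.55, 2.55]. Speed limits (rad/s): [2.57, 2.57, 3.14, 3.14, 3.14, 3.14].

INTERFACE

Orientations are given as a rotation vector (axis times angle).
In Python, from workcell import read_state, read_camera, camera_info, finish_job gives the robot as it stands. The module is installed in compiled form; this text tells all that it offers.
- The arm moves only by the tool play_rows, never from a script. Its argument "motion" is a list of rows, each a list of 5 numbers: the shift along the tool's x, y, z in units of 1000 mm (1.0 is 1000 mm), then the turn about the tool's z in units of 2 pi rad (1.0 is 2 pi rad), then the finger opening in mm, from 0 to 85.4. A call has 1 to 5 rows; each row shifts and turns the commanded pose from where the row before left it, along the tool's axes as they then stand; what a row does not reach is not made up. A row lasts 1/8 s, in which the tool goes at most 62.5 mm and 10.7 degrees, less where a joint would pass 70% of its speed; a pose out of reach is approached as far as the arm can. A call with a number of a shift or a turn outside -1 to 1 is refused whole. A call with a gripper value outside its range is refused whole. The fingers move at their own pace and stop on an object; "squeeze" is the grip in N (left out, the last holds). Time passes only in rows, so rows that do not move let the fingers close. It gives the time, the measured TCP pose, the force and the opening at its end, in the units of the state.
- read_state(): the state, without advancing time (a new reading comes with each control period).
- read_camera(name): name is "side" or "top" or "wrist"; returns the picture (400x640x3 uint8, red, green, blue); there is no depth.
- camera_info(name): a dict with "intrinsics" (3x3 intrinsics, pixels), "pose" (4x4, takes a point from camera to world coordinates). Camera axes: x right, y down, z forward; pixel columns grow to the right and rows downward; lengths in m; the calibration is good to about 2 mm. A picture is of the moment at which its call begins: read the wrist's pose just before it. camera_info takes no time and is no camera call; for the wrist camera it gives the pose at the moment of the call.
- finish_job(): hands the job in, once; it reports no verdict.
The state is a dict: "time": time; "q": joint angles; "joint_vel": joint speeds; "joint_torque": joint torques, N m; "tool_pos": TCP position; "tcp_rot": TCP orientation; "wrist_force": force on the tool from outside, world axes, zero at the start; "torque": the same for the moment, N m; "width": opening from 0.0 (shut) to 1.0 (fully open).
Only numpy, scipy, OpenCV 4.12 (cv2) and the standard library are available. Lean on these libraries where they do the work, as an engineer would, in place of code of your own. Each camera call takes 0.05 s, during which the arm holds its last target. There are 200 camera calls.

## Working session

There is one attempt and no reset: what is moved stays moved. The work goes in short steps, Python scripts to look and compute and a tool call to move; the robot and the scene stay as the last step left them, time stands still between calls to the robot, and variables do not carry over. Pictures are saved under pics/ and viewed, about 12 in all and at most 16, crops included, and the job is handed in when it is done.

Besides the shell and the picture viewer there is one more tool, called after ">>>" by a JSON object that holds its "method" and its "body", one argument or row to a line. play_rows: Moves the arm, as the interface text tells. Shifts and turns lie within -1 to 1; 1 stands for 1000 mm of shift or 2 pi rad of turn. Its arguments: {"type":"object","properties":{"motion":{"type":"array","items":{"type":"array","items":{"type":"number"}}},"squeeze":{"type":"number"}},"required":["motion"]}

```bash
mkdir -p pics; ls; cat > h.py <<'E'
import numpy as np, cv2
from workcell import *
from scipy.spatial.transform import Rotation as R
def snap(n,f=None):
    im=read_camera(n)
    if f: cv2.imwrite('pics/'+f,im[:,:,::-1])
    return im
def ray(n,px,z,info=None):
    i=info or camera_info(n); K=np.array(i['intrinsics']);T=np.array(i['pose'])
    px=np.atleast_2d(np.array(px,float))
    d=np.c_[px,np.ones(len(px))]@np.linalg.inv(K).T@T[:3,:3].T
    o=T[:3,3]; return o+d*((z-o[2])/d[:,2:3])
def proj(n,P,info=None):
    i=info or camera_info(n); K=np.array(i['intrinsics']);T=np.array(i['pose'])
    c=(np.atleast_2d(P)-T[:3,3])@T[:3,:3]; u=c@K.T; return u[:,:2]/u[:,2:]
E
python3 - <<'E'
from h import *
np.set_printoptions(precision=3,suppress=True)
for n in('side','top','wrist'):
    i=camera_info(n);print(n,np.array(i['intrinsics']).round(1).tolist());print(np.array(i['pose']))
    snap(n,n+'0.png')
s=read_state();print(s)
E
```

```text
pics
side [[431.2, 0.0, 320.8], [0.0, 431.2, 201.3], [0.0, 0.0, 1.0]]
[[ 0.976 -0.124  0.179  0.419]
 [-0.217 -0.572  0.791 -0.798]
 [ 0.004 -0.811 -0.586  0.707]
 [ 0.     0.     0.     1.   ]]
top [[482.9, 0.0, 329.1], [0.0, 482.9, 205.4], [0.0, 0.0, 1.0]]
[[-0.015 -0.991  0.133  0.394]
 [-1.     0.013 -0.015 -0.064]
 [ 0.013 -0.133 -0.991  1.488]
 [ 0.     0.     0.     1.   ]]
wrist [[313.1, 0.0, 323.6], [0.0, 313.1, 204.1], [0.0, 0.0, 1.0]]
[[ 0.299  0.906  0.299  0.124]
 [ 0.954 -0.283 -0.096  0.667]
 [-0.003  0.314 -0.949  0.372]
 [ 0.     0.     0.     1.   ]]
{'time': 0.15, 'q': array([ 1.231,  0.265,  1.605,  0.   ,  1.274, -0.037]), 'joint_vel': array([-0.001, -0.003, -0.005,  0.001, -0.001, -0.001]), 'joint_torque': array([ -0.   , -51.592, -36.795,  -0.   ,   0.008,  -0.   ]), 'tool_pos': array([0.201, 0.644, 0.23 ]), 'tcp_rot': array([-0.474, -3.105,  0.003]), 'wrist_force': array([-0.617, -0.468,  0.05 ]), 'torque': array([ 0.021, -0.015,  0.042]), 'width': 0.9954778324468136}
```

View pics/top0.png

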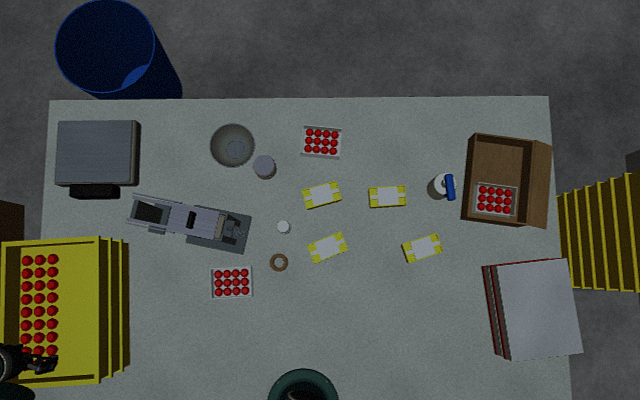

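View pics/side0.png

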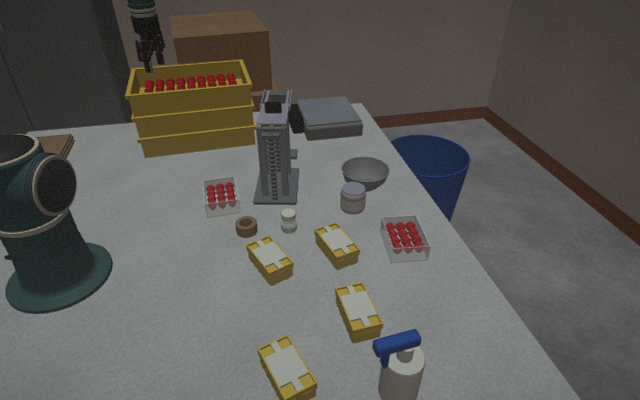

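Top view: four yellow boxes at about px (322,194), (387,195), (327,247), (422,248). The dispenser is at about (190,222), with its rails towards the upper left. Next I measure the boxes and zoom in on the dispenser.

```bash
cat >> h.py <<'E'
def boxes(im,n='top',z=0.049,info=None,roi=None,amin=250,amax=1e9):
    hsv=cv2.cvtColor(im,cv2.COLOR_RGB2HSV)
    m=cv2.inRange(hsv,(20,120,60),(36,255,255))
    if roi: k=np.zeros_like(m); x0,y0,x1,y1=roi; k[y0:y1,x0:x1]=1; m*=k
    m=cv2.morphologyEx(m,cv2.MORPH_CLOSE,np.ones((9,9)))
    out=[]
    for c in cv2.findContours(m,cv2.RETR_EXTERNAL,cv2.CHAIN_APPROX_NONE)[0]:
        if not amin<cv2.contourArea(c)<amax: continue
        P=ray(n,c[:,0],z,info)[:,:2].astype(np.float32)*1000
        r=cv2.minAreaRect(P); b=cv2.boxPoints(r); e=b[1]-b[0],b[2]-b[1]
        L=max(e,key=np.linalg.norm); a=np.degrees(np.arctan2(L[1],L[0]))%180
        out.append((np.array(r[0])/1000,a,sorted(r[1])))
    return out
E
python3 - <<'E'
from h import *
im=cv2.imread('pics/top0.png')[:,:,::-1].copy()
for c,a,s in boxes(im,roi=(280,150,460,280)): print(c.round(4),round(a,1),np.round(s,1))
c=im[180:270,110:270]; cv2.imwrite('pics/d0.png',cv2.resize(c,(800,450),interpolation=cv2.INTER_CUBIC)[:,:,::-1])
E
```

```text
[ 0.4555 -0.3599] 107.4 [ 59.8 114.3]
[ 0.4619 -0.0778] 111.7 [ 60.2 109.4]
[ 0.6138 -0.2607] 93.6 [ 61.3 111.4]
[ 0.6199 -0.063 ] 105.0 [ 63.  109.6]
```

View pics/d0.png

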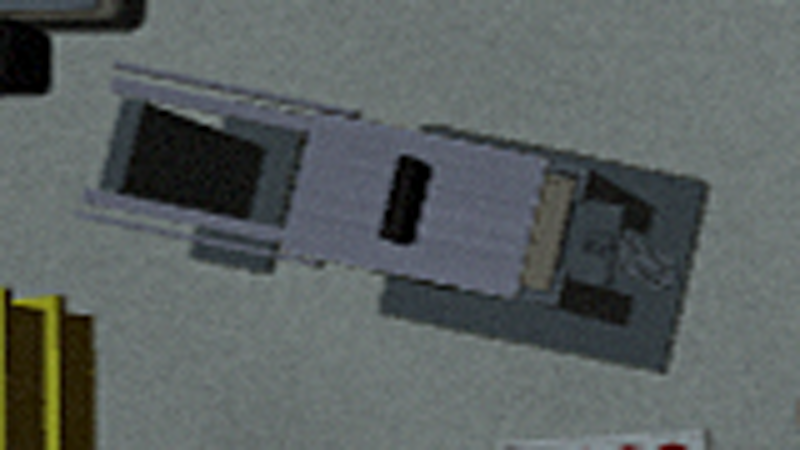

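Zoom: the cover plate's corners are at crop px (312,115), (548,157), (517,297), (282,255). The black fin is at about (405,200), and the rails run to the left.

```bash
python3 - <<'E'
from h import *
np.set_printoptions(precision=4,suppress=True)
c=np.array([(312,115),(548,157),(517,297),(282,255)])/5+[110,180]
P=ray('top',c,0.224);print(P,P.mean(0))
for a,b in((1,0),(2,3),(3,0),(2,1)):
    d=P[a]-P[b];print(np.linalg.norm(d),np.degrees(np.arctan2(-d[1],-d[0])))
print('fin',ray('top',np.array([[405,200]])/5+[110,180],0.254))
print('rail ends',ray('top',np.array([(115,80),(85,200)])/5+[110,180],0.222))
print('beige r',ray('top',np.array([(575,175),(548,292)])/5+[110,180],0.22))
T=R.from_rotvec(read_state()['tcp_rot']).as_matrix();print(T)
i=camera_info('wrist');C=np.array(i['pose']);s=read_state()
print('cam in tool',T.T@(C[:3,3]-s['tool_pos']),T.T@C[:3,:3])
E
```

```text
[[0.575  0.3292 0.224 ]
 [0.5511 0.205  0.224 ]
 [0.4777 0.22   0.224 ]
 [0.5014 0.3427 0.224 ]] [0.5263 0.2742 0.224 ]
0.12647762300528523 79.0798428330011
0.12497239393324809 79.0722285502321
0.07488669859751929 -10.426750059944311
0.07490547098103537 -11.578256594051688
fin [[0.5262 0.2712 0.254 ]]
rail ends [[0.5954 0.4338 0.222 ]
 [0.5319 0.447  0.222 ]]
beige r [[0.5418 0.1915 0.22  ]
 [0.4804 0.2048 0.22  ]]
[[-0.9545  0.2982 -0.0006]
 [ 0.2982  0.9545 -0.0016]
 [ 0.0001 -0.0017 -1.    ]]
cam in tool [ 0.0803 -0.0006 -0.1423] [[-0.0006 -0.9494 -0.3139]
 [ 1.     -0.0003 -0.0009]
 [ 0.0008 -0.3139  0.9494]]
```

```bash
cat >> h.py <<'E'
def go(p,yaw):
    """deltas from measured pose: tool-frame shift after turning, turn"""
    s=read_state(); T=R.from_rotvec(s['tcp_rot']).as_matrix()
    y0=np.degrees(np.arctan2(T[1,1],T[0,1])); turn=-((yaw-y0+180)%360-180)
    for nm,T2 in(('before turn',T),('after turn',T@R.from_euler('z',turn,degrees=True).as_matrix())):
        print(nm,'shift mm',((np.array(p)-s['tool_pos'])@T2*1000).round(1))
    print('turn',round(turn/360,4),'at',s['tool_pos'].round(4),'yaw',round(y0,2),'t',round(s['time'],2),'w',round(s['width']*85.4,1),'F',s['wrist_force'].round(1))
E
python3 -c "
from h import *
go((.526,.273,.34),79.1)"
```

```text
before turn shift mm [-420.7 -257.2 -109.3]
after turn shift mm [-389.1 -302.8 -109.3]
turn -0.0179 at [0.2011 0.6437 0.2303] yaw 72.65 t 0.15 w 85.0 F [-0.6 -0.5  0.1]
```

>>> {"method": "play_rows", "body": {
  "motion": [
    [0,0,-0.055,0,40],
    [0,0,-0.055,-0.018,40],
    [-0.039,-0.03,0,0,40],
    [-0.039,-0.03,0,0,40],
    [-0.039,-0.03,0,0,40]
  ],
  "squeeze": 40
}}

```text
time: 0.78
tool_pos: [0.2998, 0.5327, 0.3411]
tcp_rot: [0.296, 3.128, -0.0]
wrist_force: [0.8, 0.3, -0.1]
width: 0.467
```

>>> {"method": "play_rows", "body": {
  "motion": [
    [-0.039,-0.03,0,0,40],
    [-0.039,-0.03,0,0,40],
    [-0.039,-0.03,0,0,40],
    [-0.039,-0.03,0,0,40],
    [-0.039,-0.03,0,0,40]
  ]
}}

```text
time: 1.4
tool_pos: [0.4631, 0.3484, 0.341]
tcp_rot: [-0.297, -3.127, 0.0]
wrist_force: [0.2, 1.0, 0.3]
width: 0.464
```

>>> {"method": "play_rows", "body": {
  "motion": [
    [-0.039,-0.03,0,0,40],
    [-0.039,-0.03,0,0,40],
    [0,0,0,0,40],
    [0,0,0,0,40]
  ]
}}

```text
time: 1.9
tool_pos: [0.5274, 0.2761, 0.3408]
tcp_rot: [-0.299, -3.126, -0.0]
wrist_force: [0.5, 0.7, -0.3]
width: 0.468
```

```bash
python3 -c "
from h import *
go((.526,.273,.34),79.1)
print(camera_info('wrist')['pose'].__repr__())
snap('wrist','w1.png')"
```

```text
before turn shift mm [ 0.8 -3.3  0.8]
after turn shift mm [ 0.8 -3.3  0.8]
turn -0.0 at [0.5274 0.2761 0.3408] yaw 79.09 t 1.9 w 40.0 F [ 0.5  0.7 -0.3]
array([[ 1.89965238e-01,  9.32574307e-01,  3.06950111e-01,
         4.48605353e-01],
       [ 9.81790570e-01, -1.80220462e-01, -6.00654807e-02,
         2.90650616e-01],
       [-6.96832998e-04,  3.12771078e-01, -9.49828283e-01,
         4.83313071e-01],
       [ 0.00000000e+00,  0.00000000e+00,  0.00000000e+00,
         1.00000000e+00]])
```

View pics/w1.png

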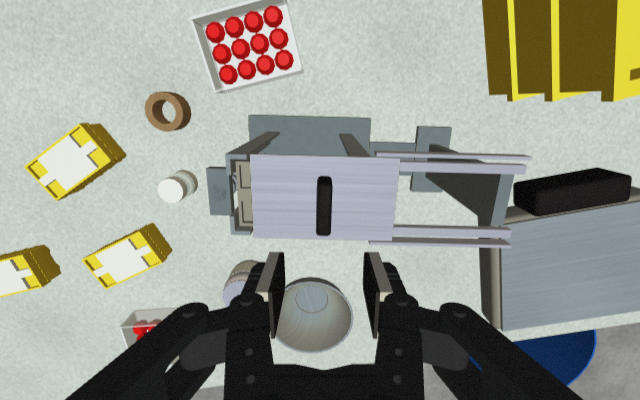

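Wrist view: the fin's top is at about px (324,206), spanning 176–235 in rows. The well shows at the left of the plate, so the cover is slightly open. The fingers are centred at column 323.

```bash
python3 -c "
from h import *
f=ray('wrist',[[323.5,206]],.254);print(f)
print(ray('wrist',[(252,155),(250,239),(399,156),(398,241)],.224))
print('rail ends',ray('wrist',[(530,156),(511,242)],.224))
go((f[0,0],f[0,1],.231),79.1)"
```

```text
[[0.52401288 0.2762919  0.254     ]]
[[0.47887988 0.22453212 0.224     ]
 [0.55233045 0.20300638 0.224     ]
 [0.50273142 0.34420598 0.224     ]
 [0.57959201 0.33443596 0.224     ]]
rail ends [[0.52325823 0.45098954 0.224     ]
 [0.59994125 0.43512027 0.224     ]]
before turn shift mm [  2.9  -0.9 110. ]
after turn shift mm [  2.9  -0.9 110. ]
turn 0.0001 at [0.5271 0.2766 0.341 ] yaw 79.15 t 1.95 w 40.1 F [-1.  -0.3 -0.8]
```

>>> {"method": "play_rows", "body": {
  "motion": [
    [0.003,-0.001,0.05,0,40],
    [0,0,0.04,0,40],
    [0,0,0.018,0,40],
    [0,0,0,0,0],
    [0,0,0,0,0]
  ],
  "squeeze": 30
}}

```text
time: 2.58
tool_pos: [0.5249, 0.2765, 0.2346]
tcp_rot: [0.298, 3.126, 0.002]
wrist_force: [-1.3, 0.8, -3.4]
width: 0.132
```

>>> {"method": "play_rows", "body": {
  "motion": [
    [0,0,0,0,0],
    [0,0,0,0,0],
    [0,0.02,0,0,0],
    [0,0.03,0,0,0],
    [0,0.03,0,0,0]
  ]
}}

```text
time: 3.2
tool_pos: [0.5421, 0.3551, 0.2345]
tcp_rot: [0.298, 3.122, 0.0]
wrist_force: [5.1, -4.2, 0.1]
width: 0.133
```

>>> {"method": "play_rows", "body": {
  "motion": [
    [0,0.01,0,0,0],
    [0,0.01,0,0,0],
    [0,0,0,0,0]
  ]
}}

```text
time: 3.58
tool_pos: [0.5467, 0.3756, 0.2346]
tcp_rot: [0.296, 3.121, 0.004]
wrist_force: [6.0, 0.7, -1.5]
width: 0.134
```

>>> {"method": "play_rows", "body": {
  "motion": [
    [0,0.004,0,0,0],
    [0,0.004,0,0,0],
    [0,0,0,0,0]
  ]
}}

```text
time: 3.95
tool_pos: [0.548, 0.3818, 0.2346]
tcp_rot: [0.297, 3.121, 0.0]
wrist_force: [5.7, -4.1, 0.1]
width: 0.137
```

>>> {"method": "play_rows", "body": {
  "motion": [
    [0,0.003,0,0,0],
    [0,0,0,0,0]
  ]
}}

```text
time: 4.2
tool_pos: [0.548, 0.3818, 0.2345]
tcp_rot: [0.298, 3.123, -0.009]
wrist_force: [2.9, -11.4, 3.6]
width: 0.133
```

>>> {"method": "play_rows", "body": {
  "motion": [
    [0,0.003,0,0,0],
    [0,0,0,0,0]
  ]
}}

```text
time: 4.45
tool_pos: [0.548, 0.3819, 0.2346]
tcp_rot: [0.299, 3.124, -0.017]
wrist_force: [0.5, -19.4, 6.2]
width: 0.13
```

>>> {"method": "play_rows", "body": {
  "motion": [
    [0,0.003,0,0,0],
    [0,0,0,0,0]
  ]
}}

```text
time: 4.7
tool_pos: [0.548, 0.3819, 0.2345]
tcp_rot: [0.299, 3.126, -0.026]
wrist_force: [-1.2, -27.9, 10.1]
width: 0.132
```

The cover is against its stop: the position stays fixed while the force climbs. I back off, release, and look down into the well.

>>> {"method": "play_rows", "body": {
  "motion": [
    [0,-0.01,0,0,0],
    [0,0,0,0,40],
    [0,0,0,0,40],
    [0,0,-0.045,0,40],
    [0,0,-0.045,0,40]
  ]
}}

```text
time: 5.32
tool_pos: [0.5439, 0.3816, 0.3233]
tcp_rot: [-0.295, -3.126, 0.002]
wrist_force: [-0.1, 0.7, -0.1]
width: 0.468
```

>>> {"method": "play_rows", "body": {
  "motion": [
    [0,-0.045,0,0.028,80],
    [0,0,0,0.028,80],
    [0,0,0,0.028,80],
    [0,0,0,0.028,80],
    [0,0,0,0.028,80]
  ]
}}

```text
time: 5.95
tool_pos: [0.536, 0.3377, 0.3234]
tcp_rot: [-1.607, -2.699, -0.001]
wrist_force: [0.1, -0.4, -0.6]
width: 0.935
```

>>> {"method": "play_rows", "body": {
  "motion": [
    [0,0,0,0.028,80],
    [0,0,0,0.028,80],
    [0,0,0,0.028,80],
    [0,0,0,0.026,80],
    [0,0,0,0,80]
  ]
}}

```text
time: 6.58
tool_pos: [0.536, 0.3376, 0.3233]
tcp_rot: [-2.418, -2.005, -0.0]
wrist_force: [-0.0, -0.2, 0.1]
width: 0.938
```

```bash
python3 -c "
from h import *
go((.5234,.2542,.32),-10.9)"
```

```text
before turn shift mm [-84.3   3.1   3.3]
after turn shift mm [-84.3   3.4   3.3]
turn 0.0006 at [0.536  0.3376 0.3233] yaw -10.69 t 6.58 w 80.1 F [-0.  -0.2  0.1]
```

>>> {"method": "play_rows", "body": {
  "motion": [
    [-0.042,0.0034,0,0.0006,85],
    [-0.042,0,0.003,0,85],
    [0,0,0,0,85],
    [0,0,0,0,85]
  ]
}}

```text
time: 7.08
tool_pos: [0.5238, 0.2541, 0.3206]
tcp_rot: [-2.424, -1.998, -0.002]
wrist_force: [0.6, 0.3, 0.3]
width: 0.993
```

```bash
python3 -c "
from h import *
go((.5234,.2542,.32),-10.9)
print(proj('wrist',[[.5234,.2542,.22]]))
snap('wrist','w2.png')"
```

```text
before turn shift mm [ 0.  -0.4  0.6]
after turn shift mm [ 0.  -0.4  0.6]
turn -0.0002 at [0.5238 0.2541 0.3206] yaw -10.98 t 7.08 w 84.8 F [0.6 0.3 0.3]
[[322.75147585 203.57976323]]
```

View pics/w2.png

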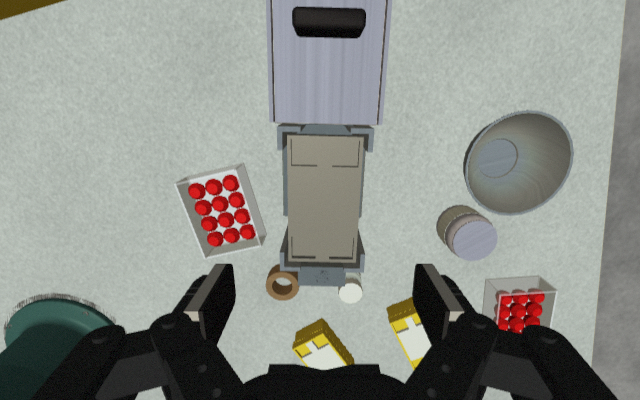

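The cover is open and the tan platform is visible at px (287–363, 136–263). I measure its outline at z=0.216.

```bash
python3 -c "
from h import *
np.set_printoptions(precision=4,suppress=True)
im=cv2.imread('pics/w2.png')
b,g,r=[im[...,k].astype(int) for k in range(3)]
m=((r-b>8)&(r-b<60)).astype(np.uint8)*255
k=np.zeros_like(m);k[125:275,275:375]=1;m*=k
m=cv2.morphologyEx(cv2.medianBlur(m,5),cv2.MORPH_CLOSE,np.ones((7,7)))
c=max(cv2.findContours(m,0,1)[0],key=cv2.contourArea)
print(cv2.boundingRect(c))
P=ray('wrist',c[:,0],.216)[:,:2].astype(np.float32)*1000
q=cv2.minAreaRect(P);B=cv2.boxPoints(q);print(q,B)
for e in (B[1]-B[0],B[2]-B[1]):print(np.linalg.norm(e),np.degrees(np.arctan2(e[1],e[0]))%180)
print(r[200,325]-b[200,325],r[90,325]-b[90,325],r[277,320]-b[277,320])
"
```

```text
(287, 135, 77, 128)
((523.9674072265625, 253.86318969726562), (110.40705108642578, 59.93312072753906), 77.46257781982422) [[482.732  206.4811]
 [541.236  193.471 ]
 [565.2028 301.2453]
 [506.6988 314.2554]]
59.933167 167.46259
110.40703 77.46261
17 -16 -14
```

```bash
python3 -c "
from h import *
im=cv2.imread('pics/w2.png').astype(int)
m=((im[...,2]-im[...,0])>2)
b=im[...,0]-im[...,2]
for nm,rows,f,z in(('plat',range(150,250),lambda r:[np.where(cv2.blur(np.float32(im[r:r+1,:,2]-im[r:r+1,:,0]),(3,1))[0,275:375]>4)[0][[0,-1]]+275],.216),
  ('cover',range(10,118),lambda r:[np.where(cv2.blur(np.float32(b[r:r+1]),(3,1))[0,250:400]>9)[0][[0,-1]]+250],.224)):
    E=np.array([f(r)[0] for r in rows])
    for j in(0,1):
        P=ray('wrist',np.c_[E[:,j],list(rows)],z)[:,:2].astype(np.float32)
        v=cv2.fitLine(P,cv2.DIST_HUBER,0,.01,.01).ravel();d=np.degrees(np.arctan2(v[1],v[0]))%180
        print(nm,j,E[[0,-1],j],d.round(2),v[2:])
"
```

```text
plat 0 [287 281] 75.74 [0.49761438 0.2721764 ]
plat 1 [362 362] 78.91 [0.5545039 0.2557055]
cover 0 [266 270] 77.54 [0.50573236 0.36388952]
cover 1 [390 382] 77.49 [0.58688396 0.3480927 ]
```

Cover and rail edges give a y_d of about 77.5°, which also agrees with the side force during sliding. I take the well centre as (0.524, 0.254) and the jaw yaw as −12.4°. Next is the first box.

```bash
python3 -c "
from h import *
go((.620,-.063,.16),15)"
```

```text
before turn shift mm [-293.4  154.8  160.3]
after turn shift mm [-331.6   10.7  160.3]
turn -0.0722 at [0.5238 0.2544 0.3205] yaw -10.98 t 7.12 w 84.8 F [-0.4 -0.9 -0.3]
```

>>> {"method": "play_rows", "body": {
  "motion": [
    [0,0,0,-0.0241,85],
    [0,0,0,-0.0241,85],
    [0,0,0,-0.024,85],
    [-0.055,0.0018,0,0,85],
    [-0.055,0.0018,0,0,85]
  ]
}}

```text
time: 7.75
tool_pos: [0.556, 0.1489, 0.3203]
tcp_rot: [1.908, 2.495, 0.001]
wrist_force: [0.9, -0.5, -0.4]
width: 0.99
```

>>> {"method": "play_rows", "body": {
  "motion": [
    [-0.055,0.0018,0,0,85],
    [-0.055,0.0018,0.03,0,85],
    [-0.055,0.0018,0.045,0,85],
    [-0.056,0.0017,0.045,0,85],
    [0,0,0.04,0,85]
  ]
}}

```text
time: 8.38
tool_pos: [0.6168, -0.0526, 0.1705]
tcp_rot: [1.916, 2.488, 0.0]
wrist_force: [-0.4, 0.4, -0.6]
width: 0.996
```

>>> {"method": "play_rows", "body": {
  "motion": [
    [0,0,0,0,85],
    [0,0,0,0,85]
  ]
}}

```text
time: 8.62
tool_pos: [0.6162, -0.0492, 0.173]
tcp_rot: [1.912, 2.491, 0.002]
wrist_force: [-0.3, 0.2, 0.6]
width: 0.993
```

```bash
cat >> h.py <<'E'
def wbox(f,z=.049,dz=.010,roi=(160,90,480,300)):
    i=camera_info('wrist'); im=snap('wrist',f)
    # box nearest the TCP
    s=read_state(); best=min(boxes(im,'wrist',z,i,roi,1500),key=lambda b:np.linalg.norm(b[0]-s['tool_pos'][:2]))
    c,a,sz=best; print('box',c.round(4),'long',round(a,1),np.round(sz,1)); go((c[0],c[1],dz),a-90); return best
E
python3 -c "
from h import *
wbox('w3.png')"
```

```text
box [ 0.6209 -0.0612] long 105.0 [ 59.8 112.2]
before turn shift mm [-12.4   0.3 164. ]
after turn shift mm [-12.4   0.3 164. ]
turn 0.0 at [ 0.6168 -0.0492  0.174 ] yaw 15.01 t 8.68 w 85.0 F [ 1.4 -0.   0.8]
```

View pics/w3.png

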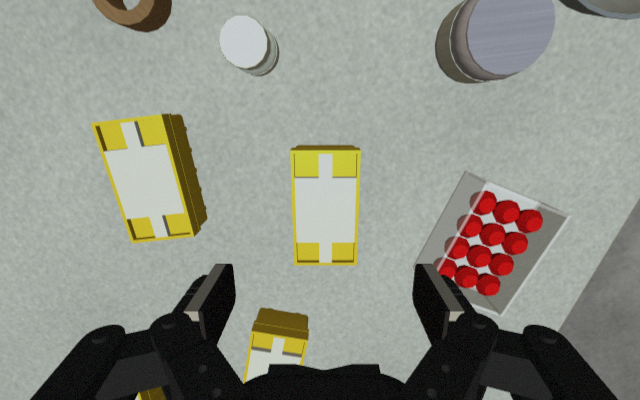

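Wrist view: the target box's lid is at px (292–360, 148–265), centred between the fingers. The side face is slightly visible at the top edge, so I shift 1 mm to correct.

>>> {"method": "play_rows", "body": {
  "motion": [
    [-0.0135,0.0003,0.03,0,85],
    [0,0,0.045,0,85],
    [0,0,0.045,0,85],
    [0,0,0.03,0,85],
    [0,0,0.014,0,85]
  ],
  "squeeze": 50
}}

```text
time: 9.3
tool_pos: [0.6196, -0.0623, 0.008]
tcp_rot: [1.912, 2.492, 0.001]
wrist_force: [0.2, -0.1, 0.3]
width: 1.0
```

>>> {"method": "play_rows", "body": {
  "motion": [
    [0,0,0,0,85],
    [0,0,0,0,50],
    [0,0,0,0,50],
    [0,0,0,0,50],
    [0,0,0,0,50]
  ]
}}

```text
time: 9.93
tool_pos: [0.6209, -0.0633, 0.0102]
tcp_rot: [1.912, 2.488, 0.004]
wrist_force: [-0.6, 0.5, 6.2]
width: 0.699
```

>>> {"method": "play_rows", "body": {
  "motion": [
    [0,0,-0.02,0,50],
    [0,0,-0.05,0,50],
    [0,0,-0.05,0,50],
    [0,0,-0.05,0,50],
    [0,0,-0.05,0,50]
  ]
}}

```text
time: 10.55
tool_pos: [0.6181, -0.0631, 0.2301]
tcp_rot: [1.915, 2.491, -0.0]
wrist_force: [0.6, 0.1, -2.8]
width: 0.693
```

>>> {"method": "play_rows", "body": {
  "motion": [
    [0,0,-0.05,0,50],
    [0,0,-0.05,0,50],
    [0,0,0,0,50]
  ]
}}

```text
time: 10.92
tool_pos: [0.621, -0.0635, 0.3351]
tcp_rot: [1.909, 2.483, 0.009]
wrist_force: [0.1, -0.7, -1.7]
width: 0.696
```

```bash
python3 -c "
from h import *
go((.524,.254,.31),-12.4)"
```

```text
before turn shift mm [331.9 -12.4  23.5]
after turn shift mm [ 289.2 -163.2   23.5]
turn 0.0758 at [ 0.621  -0.0635  0.3351] yaw 14.9 t 10.93 w 59.4 F [ 0.1 -0.7 -1.7]
```

>>> {"method": "play_rows", "body": {
  "motion": [
    [0.047,-0.0018,0,0,50],
    [0.047,-0.0018,0,0,50],
    [0.047,-0.0018,0,0,50],
    [0.047,-0.0018,0,0,50],
    [0.048,-0.0018,0,0,50]
  ]
}}

```text
time: 11.55
tool_pos: [0.5476, 0.1636, 0.326]
tcp_rot: [-1.914, -2.489, 0.004]
wrist_force: [0.1, -0.1, -2.5]
width: 0.696
```

>>> {"method": "play_rows", "body": {
  "motion": [
    [0.048,-0.0017,0,0,50],
    [0.048,-0.0017,0,0,50],
    [0,0,0,0.0253,50],
    [0,0,0,0.0253,50],
    [0,0,0,0.0252,50]
  ]
}}

```text
time: 12.18
tool_pos: [0.5201, 0.2543, 0.3259]
tcp_rot: [-2.452, -1.963, 0.005]
wrist_force: [0.2, 0.6, -1.8]
width: 0.697
```

>>> {"method": "play_rows", "body": {
  "motion": [
    [0,0,0.02,0,50],
    [0,0,0,0,50],
    [0,0,0,0,50]
  ]
}}

```text
time: 12.55
tool_pos: [0.5209, 0.2542, 0.3065]
tcp_rot: [-2.446, -1.97, 0.003]
wrist_force: [0.3, 0.4, -2.8]
width: 0.696
```

```bash
python3 -c "
from h import *
go((.524,.254,.24),-12.4)
print(camera_info('wrist')['pose'].tolist())
snap('wrist','w4.png')"
```

```text
before turn shift mm [ 0.6  3.2 66.5]
after turn shift mm [ 0.6  3.2 66.5]
turn 0.0002 at [0.5209 0.2542 0.3065] yaw -12.31 t 12.55 w 59.4 F [ 0.3  0.4 -2.8]
[[0.976868529970734, -0.201993180153643, -0.07018995885618755, 0.5388332972767574], [-0.2138238764580363, -0.9267992529338044, -0.30874341226623636, 0.3326250731421089], [-0.002687937736224747, 0.3166100123697269, -0.948551988589959, 0.4487720519084415], [0.0, 0.0, 0.0, 1.0]]
```

View pics/w4.png

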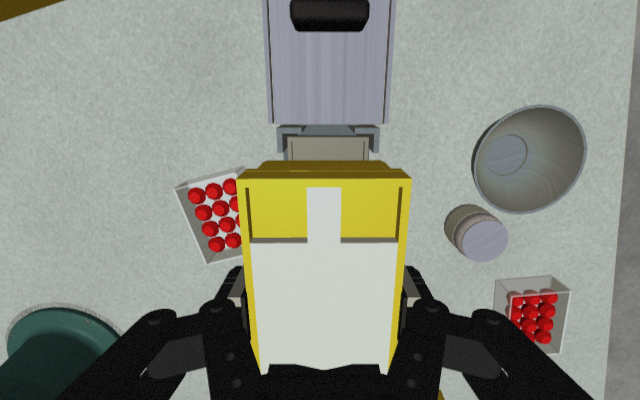

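Box in hand: the far lid edge is at row ~179, columns 238–411, and the platform edge is visible behind it at row ~137. I check the box's offset in the grip.

```bash
python3 -c "
from h import *
s=read_state();T=R.from_rotvec(s['tcp_rot']).as_matrix()
for dz in(.037,.039,.041):
  P=ray('wrist',[(238,179),(411,179)],s['tool_pos'][2]+dz);print(dz,((P-s['tool_pos'])@T*1000).round(1).tolist())
P=ray('wrist',[(287,136),(368,136)],.216);print(P.mean(0),((P-[.524,.2539,.216])@T*1000).round(1).tolist())
"
```

```text
0.037 [[54.4, -29.1, -37.0], [54.4, 30.6, -37.0]]
0.039 [[54.9, -28.6, -39.0], [54.9, 30.1, -39.0]]
0.041 [[55.4, -28.0, -41.0], [55.4, 29.5, -41.0]]
[0.53613485 0.30762003 0.216     ] [[55.1, -29.3, -0.0], [55.1, 30.1, -0.0]]
```

The box is centred in the grip to within about 0.5 mm, and the platform centre is confirmed. I lower it.

>>> {"method": "play_rows", "body": {
  "motion": [
    [0.0005,0.0032,0.02,0,50],
    [0,0,0.03,0,50],
    [0,0,0.014,0,50],
    [0,0,0,0,50],
    [0,0,0,0,50]
  ]
}}

```text
time: 13.22
tool_pos: [0.5253, 0.2546, 0.2446]
tcp_rot: [2.448, 1.969, 0.002]
wrist_force: [0.5, -0.5, -2.5]
width: 0.697
```

>>> {"method": "play_rows", "body": {
  "motion": [
    [0,0,0.005,0,50],
    [0,0,0.004,0,50],
    [0,0,0,0,50]
  ]
}}

```text
time: 13.6
tool_pos: [0.5244, 0.2543, 0.2343]
tcp_rot: [-2.448, -1.969, 0.001]
wrist_force: [-0.2, -0.1, -2.6]
width: 0.698
```

>>> {"method": "play_rows", "body": {
  "motion": [
    [0,0,0.004,0,50],
    [0,0,0.004,0,50],
    [0,0,0,0,50]
  ]
}}

```text
time: 13.98
tool_pos: [0.5243, 0.2542, 0.226]
tcp_rot: [-2.448, -1.969, 0.002]
wrist_force: [0.2, -0.1, -2.0]
width: 0.695
```

>>> {"method": "play_rows", "body": {
  "motion": [
    [0,0,0.003,0,50],
    [0,0,0.003,0,50],
    [0,0,0,0,50]
  ]
}}

```text
time: 14.35
tool_pos: [0.5246, 0.2543, 0.2204]
tcp_rot: [-2.448, -1.969, 0.0]
wrist_force: [-0.2, 0.0, -2.8]
width: 0.698
```

>>> {"method": "play_rows", "body": {
  "motion": [
    [0,0,0.002,0,50],
    [0,0,0,0,50]
  ]
}}

```text
time: 14.6
tool_pos: [0.5248, 0.2544, 0.2193]
tcp_rot: [2.448, 1.969, 0.001]
wrist_force: [-2.1, -0.0, 1.5]
width: 0.701
```

>>> {"method": "play_rows", "body": {
  "motion": [
    [0,0,0.002,0,50],
    [0,0,0,0,50]
  ]
}}

```text
time: 14.85
tool_pos: [0.5249, 0.2545, 0.2171]
tcp_rot: [2.448, 1.969, 0.001]
wrist_force: [-0.7, -0.6, 3.4]
width: 0.693
```

>>> {"method": "play_rows", "body": {
  "motion": [
    [0,0,0.002,0,50],
    [0,0,0,0,50]
  ]
}}

```text
time: 15.1
tool_pos: [0.5249, 0.2544, 0.2146]
tcp_rot: [2.448, 1.969, 0.001]
wrist_force: [-0.9, 0.7, 2.4]
width: 0.694
```

Contact came at TCP 0.2195 m, which is the seated level; feet standing on the rim would have stopped it about 5 mm higher. I release, rise, shut the fingers and press down.

>>> {"method": "play_rows", "body": {
  "motion": [
    [0,0,0,0,78],
    [0,0,0,0,78],
    [0,0,0,0,78],
    [0,0,-0.04,0,78],
    [0,0,-0.04,0,78]
  ]
}}

```text
time: 15.72
tool_pos: [0.5242, 0.2541, 0.2946]
tcp_rot: [-2.448, -1.969, 0.003]
wrist_force: [0.9, -0.3, 0.1]
width: 0.912
```

>>> {"method": "play_rows", "body": {
  "motion": [
    [0,0,0,0,0],
    [0,0,0,0,0],
    [0,0,0,0,0],
    [0,0,0,0,0],
    [0,0,0.02,0,0]
  ]
}}

```text
time: 16.35
tool_pos: [0.5256, 0.2548, 0.2752]
tcp_rot: [2.447, 1.968, 0.005]
wrist_force: [0.5, -0.4, -0.7]
width: 0.003
```

>>> {"method": "play_rows", "body": {
  "motion": [
    [0,0,0.01,0,0],
    [0,0,0.006,0,0],
    [0,0,0,0,0]
  ]
}}

```text
time: 16.73
tool_pos: [0.5242, 0.2542, 0.2576]
tcp_rot: [-2.448, -1.969, 0.002]
wrist_force: [-0.1, -0.6, -0.6]
width: -0.002
```

>>> {"method": "play_rows", "body": {
  "motion": [
    [0,0,0.005,0,0],
    [0,0,0.005,0,0],
    [0,0,0,0,0]
  ]
}}

```text
time: 17.1
tool_pos: [0.525, 0.2545, 0.2489]
tcp_rot: [2.448, 1.969, 0.002]
wrist_force: [0.4, 0.3, 1.5]
width: -0.004
```

>>> {"method": "play_rows", "body": {
  "motion": [
    [0,0,0.006,0,0],
    [0,0,0.006,0,0],
    [0,0,0.006,0,0],
    [0,0,0.006,0,0],
    [0,0,0,0,0]
  ]
}}

```text
time: 17.73
tool_pos: [0.5245, 0.2543, 0.2237]
tcp_rot: [-2.448, -1.969, 0.001]
wrist_force: [0.8, 0.7, 1.0]
width: -0.002
```

>>> {"method": "play_rows", "body": {
  "motion": [
    [0,0,0.006,0,0],
    [0,0,0.005,0,0],
    [0,0,0.004,0,0],
    [0,0,0,0,0],
    [0,0,0,0,0]
  ]
}}

```text
time: 18.35
tool_pos: [0.5245, 0.2543, 0.2094]
tcp_rot: [-2.448, -1.969, 0.001]
wrist_force: [0.3, 1.0, 2.5]
width: 0.001
```

>>> {"method": "play_rows", "body": {
  "motion": [
    [0,0,-0.03,0,0],
    [0,0,-0.04,0,0],
    [0,0,-0.04,0,85],
    [0,0,0,0,85],
    [0,0,0,0,85]
  ]
}}

```text
time: 18.98
tool_pos: [0.5241, 0.2541, 0.3184]
tcp_rot: [-2.448, -1.969, 0.003]
wrist_force: [0.1, -0.6, -0.2]
width: 0.641
```

```bash
python3 -c "
from h import *
go((.462,-.078,.16),21.7)
snap('wrist','w5.png')
im=snap('top')
for c,a,s in boxes(im,roi=(280,150,460,280)): print(c.round(4),round(a,1),np.round(s,1))"
```

```text
before turn shift mm [-337.5   10.8  158.8]
after turn shift mm [-285.6 -180.1  158.8]
turn -0.0947 at [0.5241 0.2541 0.3184] yaw -12.38 t 18.98 w 54.7 F [ 0.1 -0.6 -0.2]
[ 0.4555 -0.36  ] 107.4 [ 59.8 114. ]
[ 0.4618 -0.0779] 111.3 [ 60.6 109.3]
[ 0.613  -0.2608] 93.4 [ 62.4 111.4]
```

View pics/w5.png

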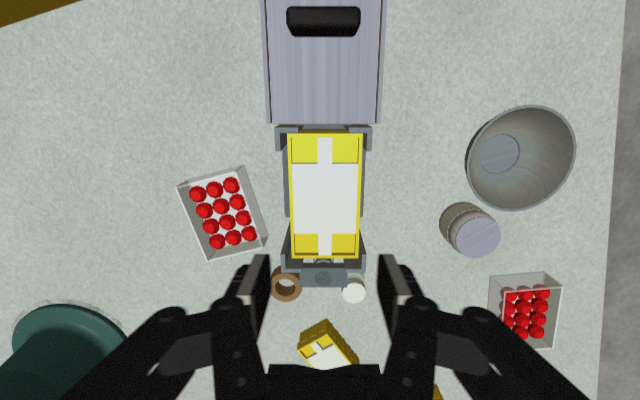

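Box 1 is squarely seated, lid at px (289–363, 131–259), just below the post tops. Next is the box at (0.462, −0.078).

>>> {"method": "play_rows", "body": {
  "motion": [
    [-0.042,0.0014,0,0,85],
    [-0.042,0.0014,0,0,85],
    [-0.042,0.0014,0,0,85],
    [-0.042,0.0014,0,0,85],
    [-0.042,0.0013,0.02,0,85]
  ]
}}

```text
time: 19.7
tool_pos: [0.4863, 0.0466, 0.2995]
tcp_rot: [2.447, 1.969, 0.001]
wrist_force: [0.5, 0.1, -0.9]
width: 0.996
```

>>> {"method": "play_rows", "body": {
  "motion": [
    [-0.042,0.0013,0.03,0,85],
    [-0.042,0.0013,0.03,0,85],
    [-0.043,0.0013,0.03,0,85],
    [0,0,0.02,-0.0237,85],
    [0,0,0.015,-0.0237,85]
  ]
}}

```text
time: 20.32
tool_pos: [0.4608, -0.0775, 0.1717]
tcp_rot: [-2.123, -2.311, 0.004]
wrist_force: [0.2, -0.2, 0.4]
width: 0.998
```

>>> {"method": "play_rows", "body": {
  "motion": [
    [0,0,0,-0.0237,85],
    [0,0,0,-0.0237,85],
    [0,0,0,0,85],
    [0,0,0,0,85]
  ]
}}

```text
time: 20.82
tool_pos: [0.4623, -0.077, 0.1738]
tcp_rot: [-1.765, -2.597, 0.001]
wrist_force: [-0.7, 0.2, -0.2]
width: 0.993
```

```bash
python3 -c "
from h import *
wbox('w6.png',dz=.011)"
```

```text
box [ 0.4615 -0.0775] long 111.6 [ 59.7 110.2]
before turn shift mm [-1.000e-01 -1.000e+00  1.631e+02]
after turn shift mm [-1.000e-01 -1.000e+00  1.631e+02]
turn 0.0001 at [ 0.4625 -0.077   0.1741] yaw 21.64 t 20.88 w 85.0 F [-1.1  0.  -0.6]
```

>>> {"method": "play_rows", "body": {
  "motion": [
    [0,-0.001,0.03,0,85],
    [0,0,0.045,0,85],
    [0,0,0.045,0,85],
    [0,0,0.03,0,85],
    [0,0,0.012,0,85]
  ]
}}

```text
time: 21.5
tool_pos: [0.4603, -0.077, 0.0107]
tcp_rot: [-1.762, -2.597, 0.002]
wrist_force: [0.0, -0.4, 0.1]
width: 0.996
```

>>> {"method": "play_rows", "body": {
  "motion": [
    [0,0,0,0,85],
    [0,0,0,0,50],
    [0,0,0,0,50],
    [0,0,0,0,50],
    [0,0,0,0,50]
  ]
}}

```text
time: 22.12
tool_pos: [0.4637, -0.0779, 0.0144]
tcp_rot: [1.761, 2.598, 0.002]
wrist_force: [-0.4, -0.3, 6.8]
width: 0.693
```

>>> {"method": "play_rows", "body": {
  "motion": [
    [0,0,-0.02,0,50],
    [0,0,-0.05,0,50],
    [0,0,-0.05,0,50],
    [0,0,-0.05,0,50],
    [0,0,-0.05,0,50]
  ]
}}

```text
time: 22.75
tool_pos: [0.4614, -0.0773, 0.2341]
tcp_rot: [1.763, 2.601, 0.0]
wrist_force: [-0.1, 0.1, -2.9]
width: 0.697
```

>>> {"method": "play_rows", "body": {
  "motion": [
    [0,0,-0.05,0,50],
    [0,0,-0.05,0,50],
    [0,0,0,0,50]
  ]
}}

```text
time: 23.12
tool_pos: [0.4643, -0.0779, 0.3381]
tcp_rot: [1.757, 2.593, 0.006]
wrist_force: [0.3, 0.2, -2.9]
width: 0.698
```

```bash
python3 -c "
from h import *
go((.524,.254,.31),-12.4)
im=snap('top')
for c,a,s in boxes(im,roi=(280,150,460,280)): print(c.round(4),round(a,1),np.round(s,1))"
```

```text
before turn shift mm [286.3 178.2  28. ]
after turn shift mm [337.  -13.2  28. ]
turn 0.0949 at [ 0.4643 -0.0779  0.3381] yaw 21.75 t 23.12 w 59.6 F [ 0.3  0.2 -2.9]
[ 0.4555 -0.3597] 107.4 [ 59.8 114.1]
[ 0.6127 -0.2608] 93.4 [ 63.1 111.4]
```

>>> {"method": "play_rows", "body": {
  "motion": [
    [0,0,0,0.0237,50],
    [0,0,0,0.0237,50],
    [0,0,0,0.0237,50],
    [0,0,0,0.0238,50],
    [0.042,-0.0016,0,0,50]
  ]
}}

```text
time: 23.8
tool_pos: [0.468, -0.0373, 0.3295]
tcp_rot: [-2.452, -1.96, 0.006]
wrist_force: [1.7, 0.3, -2.7]
width: 0.69
```

>>> {"method": "play_rows", "body": {
  "motion": [
    [0.042,-0.0016,0,0,50],
    [0.042,-0.0016,0,0,50],
    [0.042,-0.0016,0,0,50],
    [0.042,-0.0017,0,0,50],
    [0.042,-0.0017,0,0,50]
  ]
}}

```text
time: 24.42
tool_pos: [0.5053, 0.1717, 0.3294]
tcp_rot: [-2.447, -1.967, 0.007]
wrist_force: [0.7, -0.4, -3.1]
width: 0.694
```

>>> {"method": "play_rows", "body": {
  "motion": [
    [0.042,-0.0017,0,0,50],
    [0.043,-0.0017,0.01,0,50],
    [0,0,0.02,0,50],
    [0,0,0,0,50],
    [0,0,0,0,50]
  ]
}}

```text
time: 25.05
tool_pos: [0.521, 0.2533, 0.3017]
tcp_rot: [-2.449, -1.967, 0.003]
wrist_force: [-0.3, -0.9, -1.8]
width: 0.693
```

```bash
cat >> h.py <<'E'
def held(f,top=.038):
    """box in hand: far lid edge in the tool frame (x should be 55)"""
    s=read_state();T=R.from_rotvec(s['tcp_rot']).as_matrix(); i=camera_info('wrist'); im=snap('wrist',f)
    v=cv2.cvtColor(im,cv2.COLOR_RGB2HSV); E=[]
    for c in list(range(255,300,3))+list(range(350,395,3)):
        col=v[130:235,c]; k=np.where((col[:,0]>20)&(col[:,0]<36)&(col[:,1]>120)&(col[:,2]>150))[0]
        if len(k): E.append((c,130+k[0]))
    P=(ray('wrist',E,s['tool_pos'][2]+top,i)-s['tool_pos'])@T*1000
    print('edge row',np.median([e[1] for e in E]),'x',np.median(P[:,0]).round(1),'slope deg',np.degrees(np.polyfit(P[:,1],P[:,0],1)[0]).round(2))
E
python3 -c "
from h import *
go((.524,.254,.24),-12.4)
im=cv2.imread('pics/w4.png');print(cv2.cvtColor(im,cv2.COLOR_BGR2HSV)[165:195:3,270].tolist())
held('w7.png')"
```

```text
before turn shift mm [ 1.4  2.8 61.7]
after turn shift mm [ 1.4  2.8 61.7]
turn -0.0002 at [0.521  0.2533 0.3017] yaw -12.47 t 25.05 w 59.2 F [-0.3 -0.9 -1.8]
[[24, 215, 95], [23, 208, 98], [24, 192, 118], [23, 198, 98], [23, 208, 98], [30, 179, 205], [30, 179, 204], [29, 183, 202], [30, 181, 203], [29, 187, 200]]
edge row 176.0 x 55.7 slope deg 4.17
```

View pics/w7.png

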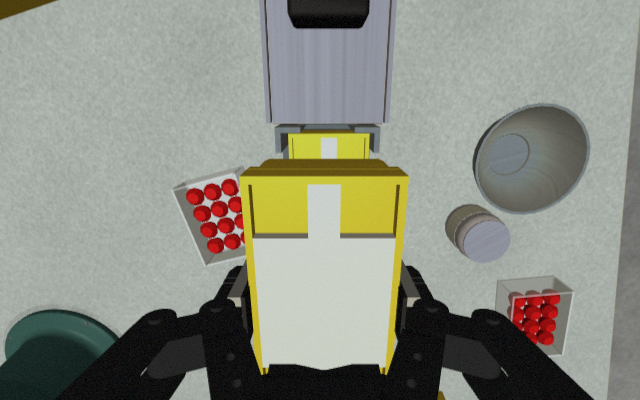

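Held straight, far lid edge at row 176; the reported slope was an artefact of the lower box's lid in the search columns. I lower it.

>>> {"method": "play_rows", "body": {
  "motion": [
    [0.001,0.0028,0.02,0,50],
    [0,0,0.03,0,50],
    [0,0,0.012,0,50],
    [0,0,0,0,50],
    [0,0,0,0,50]
  ]
}}

```text
time: 25.72
tool_pos: [0.5253, 0.255, 0.2418]
tcp_rot: [2.448, 1.968, 0.003]
wrist_force: [0.8, -0.3, -1.6]
width: 0.699
```

>>> {"method": "play_rows", "body": {
  "motion": [
    [0,0,0.005,0,50],
    [0,0,0.005,0,50],
    [0,0,0.004,0,50],
    [0,0,0,0,50]
  ]
}}

```text
time: 26.22
tool_pos: [0.5242, 0.2547, 0.226]
tcp_rot: [-2.448, -1.968, 0.002]
wrist_force: [-0.7, 0.9, -2.2]
width: 0.695
```

>>> {"method": "play_rows", "body": {
  "motion": [
    [0,0,0.003,0,50],
    [0,0,0,0,50]
  ]
}}

```text
time: 26.48
tool_pos: [0.5244, 0.2548, 0.2234]
tcp_rot: [-2.449, -1.968, 0.001]
wrist_force: [-0.1, 0.3, -3.3]
width: 0.693
```

>>> {"method": "play_rows", "body": {
  "motion": [
    [0,0,0.002,0,50],
    [0,0,0,0,50]
  ]
}}

```text
time: 26.72
tool_pos: [0.5244, 0.2548, 0.2215]
tcp_rot: [-2.449, -1.968, 0.0]
wrist_force: [0.2, 0.2, -2.7]
width: 0.693
```

>>> {"method": "play_rows", "body": {
  "motion": [
    [0,0,0.002,0,50],
    [0,0,0,0,50]
  ]
}}

```text
time: 26.98
tool_pos: [0.5244, 0.2548, 0.2194]
tcp_rot: [-2.449, -1.968, 0.001]
wrist_force: [0.3, -0.2, -2.2]
width: 0.689
```

>>> {"method": "play_rows", "body": {
  "motion": [
    [0,0,0.002,0,50],
    [0,0,0,0,50]
  ]
}}

```text
time: 27.22
tool_pos: [0.5248, 0.2549, 0.2183]
tcp_rot: [2.448, 1.968, 0.001]
wrist_force: [-0.1, -0.3, 1.2]
width: 0.692
```

>>> {"method": "play_rows", "body": {
  "motion": [
    [0,0,0.002,0,50],
    [0,0,0,0,50]
  ]
}}

```text
time: 27.48
tool_pos: [0.5248, 0.2549, 0.2162]
tcp_rot: [2.448, 1.968, 0.001]
wrist_force: [-2.0, -0.2, 4.1]
width: 0.695
```

>>> {"method": "play_rows", "body": {
  "motion": [
    [0,0,0.002,0,50],
    [0,0,0,0,50]
  ]
}}

```text
time: 27.72
tool_pos: [0.5247, 0.2549, 0.2137]
tcp_rot: [2.449, 1.968, 0.001]
wrist_force: [-1.3, -0.7, 2.7]
width: 0.694
```

>>> {"method": "play_rows", "body": {
  "motion": [
    [0,0,0,0,78],
    [0,0,0,0,78],
    [0,0,0,0,78],
    [0,0,-0.04,0,78],
    [0,0,-0.04,0,78]
  ]
}}

```text
time: 28.35
tool_pos: [0.5241, 0.2546, 0.2936]
tcp_rot: [-2.448, -1.968, 0.003]
wrist_force: [1.2, -0.1, 0.5]
width: 0.907
```

>>> {"method": "play_rows", "body": {
  "motion": [
    [0,0,0,0,0],
    [0,0,0,0,0],
    [0,0,0,0,0],
    [0,0,0,0,0],
    [0,0,0.03,0,0]
  ]
}}

```text
time: 28.98
tool_pos: [0.5261, 0.2555, 0.2655]
tcp_rot: [2.448, 1.967, 0.008]
wrist_force: [0.3, -0.1, 0.2]
width: -0.0
```

>>> {"method": "play_rows", "body": {
  "motion": [
    [0,0,0.006,0,0],
    [0,0,0.004,0,0],
    [0,0,0,0,0]
  ]
}}

```text
time: 29.35
tool_pos: [0.5247, 0.2549, 0.254]
tcp_rot: [2.449, 1.968, 0.001]
wrist_force: [-0.3, 0.1, -0.5]
width: -0.005
```

>>> {"method": "play_rows", "body": {
  "motion": [
    [0,0,0.003,0,0],
    [0,0,0,0,0]
  ]
}}

```text
time: 29.6
tool_pos: [0.5247, 0.2549, 0.251]
tcp_rot: [2.449, 1.968, 0.001]
wrist_force: [-0.7, -0.5, -0.2]
width: 0.0
```

>>> {"method": "play_rows", "body": {
  "motion": [
    [0,0,0.003,0,0],
    [0,0,0,0,0]
  ]
}}

```text
time: 29.85
tool_pos: [0.5247, 0.2549, 0.2478]
tcp_rot: [2.449, 1.968, 0.001]
wrist_force: [0.4, -0.1, 1.0]
width: 0.005
```

>>> {"method": "play_rows", "body": {
  "motion": [
    [0,0,0.003,0,0],
    [0,0,0,0,0]
  ]
}}

```text
time: 30.1
tool_pos: [0.5247, 0.2549, 0.245]
tcp_rot: [2.449, 1.968, 0.001]
wrist_force: [-1.1, 0.3, 2.0]
width: 0.002
```

Contact came at about 0.249, matching the 0.2495 predicted for a seated box. I press on to 0.2095.

>>> {"method": "play_rows", "body": {
  "motion": [
    [0,0,0.006,0,0],
    [0,0,0.006,0,0],
    [0,0,0.006,0,0],
    [0,0,0.006,0,0],
    [0,0,0,0,0]
  ]
}}

```text
time: 30.72
tool_pos: [0.5246, 0.2549, 0.2203]
tcp_rot: [2.449, 1.968, 0.0]
wrist_force: [0.4, -0.1, 1.0]
width: 0.004
```

>>> {"method": "play_rows", "body": {
  "motion": [
    [0,0,0.006,0,0],
    [0,0,0.0055,0,0],
    [0,0,0,0,0],
    [0,0,0,0,0]
  ]
}}

```text
time: 31.22
tool_pos: [0.5246, 0.2549, 0.2091]
tcp_rot: [2.449, 1.968, 0.0]
wrist_force: [0.0, 0.4, 2.5]
width: 0.003
```

>>> {"method": "play_rows", "body": {
  "motion": [
    [0,0,-0.03,0,0],
    [0,0,-0.04,0,0],
    [0,0,-0.04,0,85],
    [0,0,0,0,85],
    [0,0,0,0,85]
  ]
}}

```text
time: 31.85
tool_pos: [0.5241, 0.2546, 0.3182]
tcp_rot: [-2.448, -1.968, 0.002]
wrist_force: [-0.5, -0.4, -1.0]
width: 0.635
```

```bash
python3 -c "
from h import *
i=camera_info('wrist');im=snap('wrist','w8.png')
for c,a,s in boxes(im,'wrist',.2095,i,(270,115,380,285),1500): print('lid',c.round(4),round(a,1),np.round(s,1))
im=snap('top')
for c,a,s in boxes(im,roi=(280,150,460,280)): print(c.round(4),round(a,1),np.round(s,1))
go((.613,-.261,.16),3.5)
"
```

```text
lid [0.5254 0.2574] 77.6 [ 60.4 114.4]
[ 0.4555 -0.3597] 107.4 [ 59.8 114.1]
[ 0.613  -0.2608] 93.4 [ 62.4 111.4]
before turn shift mm [-483.8  198.6  157.4]
after turn shift mm [-519.7   58.3  157.4]
turn -0.0442 at [0.5236 0.2544 0.317 ] yaw -12.42 t 31.95 w 69.2 F [-0.4  0.2  0.5]
```

>>> {"method": "play_rows", "body": {
  "motion": [
    [-0.044,0.018,0,0,85],
    [-0.044,0.018,0,0,85],
    [-0.044,0.018,0,0,85],
    [-0.044,0.018,0,0,85],
    [-0.044,0.018,0,0,85]
  ]
}}

```text
time: 32.58
tool_pos: [0.5644, 0.0192, 0.3172]
tcp_rot: [-2.447, -1.967, 0.004]
wrist_force: [0.4, -0.4, -0.8]
width: 0.997
```

>>> {"method": "play_rows", "body": {
  "motion": [
    [-0.044,0.018,0,0,85],
    [-0.044,0.018,0,0,85],
    [-0.044,0.018,0,0,85],
    [-0.044,0.018,0.02,0,85],
    [-0.044,0.018,0.03,0,85]
  ]
}}

```text
time: 33.2
tool_pos: [0.6058, -0.2152, 0.2681]
tcp_rot: [2.449, 1.968, 0.0]
wrist_force: [0.8, 0.8, -0.1]
width: 0.995
```

>>> {"method": "play_rows", "body": {
  "motion": [
    [-0.044,0.018,0.03,0,85],
    [0,0,0.03,-0.0221,85],
    [0,0,0.03,-0.0221,85],
    [0,0,0,0,85],
    [0,0,0,0,85]
  ]
}}

```text
time: 33.83
tool_pos: [0.6139, -0.2603, 0.1793]
tcp_rot: [-2.155, -2.286, 0.0]
wrist_force: [0.7, 0.4, -0.6]
width: 0.996
```

```bash
python3 -c "
from h import *
wbox('w9.png',dz=.011)"
```

```text
box [ 0.6145 -0.2616] long 93.4 [ 59.8 111.4]
before turn shift mm [ -1.   -0.4 169.4]
after turn shift mm [ -1.   -0.4 169.4]
turn 0.0001 at [ 0.6146 -0.2605  0.1804] yaw 3.41 t 33.88 w 85.1 F [ 0.1 -0.4  0.4]
```

>>> {"method": "play_rows", "body": {
  "motion": [
    [-0.0015,0,0.035,0,85],
    [0,0,0.045,0,85],
    [0,0,0.045,0,85],
    [0,0,0.03,0,85],
    [0,0,0.013,0,85]
  ]
}}

```text
time: 34.5
tool_pos: [0.6139, -0.2616, 0.0106]
tcp_rot: [-2.153, -2.287, 0.0]
wrist_force: [-1.2, 0.2, -0.2]
width: 0.996
```

>>> {"method": "play_rows", "body": {
  "motion": [
    [0,0,0,0,85],
    [0,0,0,0,50],
    [0,0,0,0,50],
    [0,0,0,0,50],
    [0,0,0,0,50]
  ]
}}

```text
time: 35.12
tool_pos: [0.6158, -0.2628, 0.0138]
tcp_rot: [2.15, 2.285, 0.002]
wrist_force: [1.0, -0.0, 6.2]
width: 0.695
```

>>> {"method": "play_rows", "body": {
  "motion": [
    [0,0,-0.02,0,50],
    [0,0,-0.05,0,50],
    [0,0,-0.05,0,50],
    [0,0,-0.05,0,50],
    [0,0,-0.05,0,50]
  ]
}}

```text
time: 35.75
tool_pos: [0.6133, -0.2616, 0.2335]
tcp_rot: [-2.153, -2.288, -0.0]
wrist_force: [0.7, 0.4, -3.1]
width: 0.69
```

>>> {"method": "play_rows", "body": {
  "motion": [
    [0,0,-0.05,0,50],
    [0,0,-0.05,0,50],
    [0,0,0,0.0221,50],
    [0,0,0,0.0221,50],
    [0,0,0,0,50]
  ]
}}

```text
time: 36.38
tool_pos: [0.6134, -0.2617, 0.3317]
tcp_rot: [-2.447, -1.97, 0.0]
wrist_force: [-0.0, 0.4, -2.6]
width: 0.696
```

```bash
python3 -c "
from h import *
go((.524,.254,.31),-12.4)"
```

```text
before turn shift mm [ 484.7 -197.5   21.7]
after turn shift mm [ 484.4 -198.    21.7]
turn 0.0002 at [ 0.6134 -0.2617  0.3317] yaw -12.33 t 36.38 w 59.5 F [-0.   0.4 -2.6]
```

>>> {"method": "play_rows", "body": {
  "motion": [
    [0.044,-0.018,0,0,50],
    [0.044,-0.018,0,0,50],
    [0.044,-0.018,0,0,50],
    [0.044,-0.018,0,0,50],
    [0.044,-0.018,0,0,50]
  ]
}}

```text
time: 37.0
tool_pos: [0.5724, -0.0262, 0.3312]
tcp_rot: [-2.446, -1.971, 0.0]
wrist_force: [0.6, 0.2, -2.7]
width: 0.692
```

>>> {"method": "play_rows", "body": {
  "motion": [
    [0.044,-0.018,0,0,50],
    [0.044,-0.018,0,0,50],
    [0.044,-0.018,0,0,50],
    [0.044,-0.018,0,0,50],
    [0.044,-0.018,0,0,50]
  ]
}}

```text
time: 37.62
tool_pos: [0.5319, 0.2078, 0.3313]
tcp_rot: [2.446, 1.972, -0.0]
wrist_force: [-0.4, -0.2, -2.4]
width: 0.696
```

>>> {"method": "play_rows", "body": {
  "motion": [
    [0.044,-0.0175,0.01,0,50],
    [0,0,0.018,0,50],
    [0,0,0,0,50],
    [0,0,0,0,50]
  ]
}}

```text
time: 38.12
tool_pos: [0.5253, 0.2521, 0.3033]
tcp_rot: [2.449, 1.967, -0.001]
wrist_force: [0.1, -0.4, -2.7]
width: 0.695
```

```bash
sed -i 's/130:235/163:235/; s/130+k/163+k/' h.py; python3 -c "
from h import *
go((.524,.254,.24),-12.4)
held('w10.png',.036)"
```

```text
before turn shift mm [ 1.6 -1.6 63.3]
after turn shift mm [ 1.6 -1.6 63.3]
turn -0.0001 at [0.5253 0.2521 0.3033] yaw -12.44 t 38.12 w 59.4 F [ 0.1 -0.4 -2.7]
edge row 177.0 x 54.9 slope deg 0.5
```

Held well (edge x 54.9, slope 0.5°). I lower it.

>>> {"method": "play_rows", "body": {
  "motion": [
    [0.002,-0.0012,0.02,0,50],
    [0,0,0.03,0,50],
    [0,0,0.012,0,50],
    [0,0,0,0,50],
    [0,0,0,0,50]
  ]
}}

```text
time: 38.8
tool_pos: [0.525, 0.2556, 0.2422]
tcp_rot: [2.448, 1.968, 0.002]
wrist_force: [0.5, -0.5, -2.5]
width: 0.696
```

>>> {"method": "play_rows", "body": {
  "motion": [
    [0,0,0.005,0,50],
    [0,0,0.005,0,50],
    [0,0,0.004,0,50],
    [0,0,0.003,0,50],
    [0,0,0,0,50]
  ]
}}

```text
time: 39.42
tool_pos: [0.5241, 0.2553, 0.2237]
tcp_rot: [-2.448, -1.968, 0.001]
wrist_force: [0.2, -0.3, -2.6]
width: 0.692
```

>>> {"method": "play_rows", "body": {
  "motion": [
    [0,0,0.003,0,50],
    [0,0,0,0,50]
  ]
}}

```text
time: 39.67
tool_pos: [0.5242, 0.2554, 0.2209]
tcp_rot: [-2.449, -1.968, 0.001]
wrist_force: [-0.2, -0.7, -3.6]
width: 0.694
```

>>> {"method": "play_rows", "body": {
  "motion": [
    [0,0,0.002,0,50],
    [0,0,0,0,50]
  ]
}}

```text
time: 39.92
tool_pos: [0.5243, 0.2554, 0.219]
tcp_rot: [-2.449, -1.968, 0.0]
wrist_force: [0.9, 0.3, -2.9]
width: 0.698
```

>>> {"method": "play_rows", "body": {
  "motion": [
    [0,0,0.002,0,50],
    [0,0,0,0,50]
  ]
}}

```text
time: 40.17
tool_pos: [0.5246, 0.2556, 0.2176]
tcp_rot: [2.448, 1.968, 0.001]
wrist_force: [-0.5, 0.6, 0.2]
width: 0.691
```

>>> {"method": "play_rows", "body": {
  "motion": [
    [0,0,0.002,0,50],
    [0,0,0.002,0,50],
    [0,0,0,0,50]
  ]
}}

```text
time: 40.55
tool_pos: [0.5247, 0.2556, 0.2136]
tcp_rot: [2.448, 1.968, 0.001]
wrist_force: [-0.9, 0.0, 3.6]
width: 0.693
```

>>> {"method": "play_rows", "body": {
  "motion": [
    [0,0,0,0,78],
    [0,0,0,0,78],
    [0,0,0,0,78],
    [0,0,-0.04,0,78],
    [0,0,-0.04,0,78]
  ]
}}

```text
time: 41.18
tool_pos: [0.5239, 0.2552, 0.293]
tcp_rot: [-2.448, -1.968, 0.003]
wrist_force: [0.2, 0.2, -0.3]
width: 0.915
```

>>> {"method": "play_rows", "body": {
  "motion": [
    [0,0,0,0,0],
    [0,0,0,0,0],
    [0,0,0,0,0],
    [0,0,0,0,0],
    [0,0,0.03,0,0]
  ]
}}

```text
time: 41.8
tool_pos: [0.5259, 0.2561, 0.265]
tcp_rot: [2.448, 1.967, 0.007]
wrist_force: [0.6, -0.1, -0.9]
width: -0.002
```

>>> {"method": "play_rows", "body": {
  "motion": [
    [0,0,0.006,0,0],
    [0,0,0.004,0,0],
    [0,0,0,0,0]
  ]
}}

```text
time: 42.18
tool_pos: [0.5246, 0.2556, 0.2536]
tcp_rot: [2.449, 1.968, 0.001]
wrist_force: [0.2, -0.2, 1.4]
width: -0.001
```

>>> {"method": "play_rows", "body": {
  "motion": [
    [0,0,0.003,0,0],
    [0,0,0,0,0]
  ]
}}

```text
time: 42.42
tool_pos: [0.5245, 0.2555, 0.2505]
tcp_rot: [2.449, 1.968, 0.001]
wrist_force: [-0.8, -0.6, -0.4]
width: -0.004
```

>>> {"method": "play_rows", "body": {
  "motion": [
    [0,0,0.003,0,0],
    [0,0,0,0,0]
  ]
}}

```text
time: 42.68
tool_pos: [0.5247, 0.2556, 0.2476]
tcp_rot: [2.448, 1.968, 0.002]
wrist_force: [-0.4, 0.1, 1.6]
width: 0.002
```

Contact came at about 0.249 again, so it is seated. I press to about 0.2095, then look for the last box.

>>> {"method": "play_rows", "body": {
  "motion": [
    [0,0,0.006,0,0],
    [0,0,0.006,0,0],
    [0,0,0.006,0,0],
    [0,0,0.006,0,0],
    [0,0,0,0,0]
  ]
}}

```text
time: 43.3
tool_pos: [0.5245, 0.2556, 0.2231]
tcp_rot: [-2.449, -1.968, -0.001]
wrist_force: [0.2, 1.4, 0.6]
width: 0.0
```

>>> {"method": "play_rows", "body": {
  "motion": [
    [0,0,0.006,0,0],
    [0,0,0.006,0,0],
    [0,0,0.002,0,0],
    [0,0,0,0,0],
    [0,0,0,0,0]
  ]
}}

```text
time: 43.92
tool_pos: [0.5246, 0.2556, 0.2097]
tcp_rot: [2.448, 1.968, 0.001]
wrist_force: [-0.3, -0.7, 5.1]
width: 0.005
```

>>> {"method": "play_rows", "body": {
  "motion": [
    [0,0,-0.03,0,0],
    [0,0,-0.04,0,0],
    [0,0,-0.04,0,85],
    [0,0,0,0,85],
    [0,0,0,0,85]
  ]
}}

```text
time: 44.55
tool_pos: [0.5238, 0.2552, 0.3179]
tcp_rot: [-2.448, -1.968, 0.003]
wrist_force: [0.1, -0.2, -0.5]
width: 0.638
```

```bash
python3 -c "
from h import *
i=camera_info('wrist');im=snap('wrist','w11.png')
for c,a,s in boxes(im,'wrist',.2095,i,(270,115,380,285),1500): print('lid',c.round(4),round(a,1),np.round(s,1))
im=snap('top')
for c,a,s in boxes(im,roi=(280,150,460,280)): print(c.round(4),round(a,1),np.round(s,1))
go((.4555,-.36,.16),17.4)
"
```

```text
lid [0.5253 0.258 ] 77.6 [ 60.5 114.3]
[ 0.4555 -0.3599] 107.4 [ 59.8 114.3]
before turn shift mm [-614.8   66.4  158. ]
after turn shift mm [-566.5 -248.1  158. ]
turn -0.0828 at [0.5234 0.255  0.3168] yaw -12.42 t 44.65 w 69.1 F [ 0.3  0.6 -0. ]
```

>>> {"method": "play_rows", "body": {
  "motion": [
    [-0.041,0.0044,0,0,85],
    [-0.041,0.0044,0,0,85],
    [-0.041,0.0044,0,0,85],
    [-0.041,0.0044,0,0,85],
    [-0.041,0.0044,0,0,85]
  ]
}}

```text
time: 45.28
tool_pos: [0.5006, 0.0492, 0.3172]
tcp_rot: [-2.447, -1.967, 0.004]
wrist_force: [0.5, -0.3, -0.3]
width: 0.992
```

>>> {"method": "play_rows", "body": {
  "motion": [
    [-0.041,0.0044,0,0,85],
    [-0.041,0.0044,0,0,85],
    [-0.041,0.0044,0,0,85],
    [-0.041,0.0044,0,0,85],
    [-0.041,0.0044,0,0,85]
  ]
}}

```text
time: 45.9
tool_pos: [0.4781, -0.1554, 0.3173]
tcp_rot: [-2.447, -1.967, 0.002]
wrist_force: [-0.1, -0.3, -0.7]
width: 0.992
```

>>> {"method": "play_rows", "body": {
  "motion": [
    [-0.041,0.0044,0,0,85],
    [-0.041,0.0044,0,0,85],
    [-0.041,0.0044,0,0,85],
    [-0.041,0.0044,0.02,0,85],
    [-0.041,0.0044,0.02,0,85]
  ]
}}

```text
time: 46.52
tool_pos: [0.4558, -0.3603, 0.277]
tcp_rot: [-2.447, -1.967, 0.0]
wrist_force: [-0.4, 0.8, -0.3]
width: 0.991
```

>>> {"method": "play_rows", "body": {
  "motion": [
    [0,0,0.03,-0.0207,85],
    [0,0,0.03,-0.0207,85],
    [0,0,0.03,-0.0207,85],
    [0,0,0.01,-0.0207,85],
    [0,0,0,0,85]
  ]
}}

```text
time: 47.15
tool_pos: [0.455, -0.358, 0.176]
tcp_rot: [-1.859, -2.526, -0.001]
wrist_force: [-0.5, 0.5, 0.4]
width: 0.997
```

>>> {"method": "play_rows", "body": {
  "motion": [
    [0,0,0,0,85],
    [0,0,0,0,85]
  ]
}}

```text
time: 47.4
tool_pos: [0.457, -0.3597, 0.18]
tcp_rot: [1.861, 2.53, -0.0]
wrist_force: [-0.3, 0.4, 0.1]
width: 0.997
```

```bash
python3 -c "
from h import *
wbox('w12.png',dz=.011)"
```

```text
box [ 0.4564 -0.3617] long 107.3 [ 59.9 111.7]
before turn shift mm [ -1.5  -1.3 169. ]
after turn shift mm [ -1.5  -1.3 169. ]
turn 0.0001 at [ 0.457  -0.3597  0.18  ] yaw 17.35 t 47.45 w 85.0 F [-0.1 -0.2  0.7]
```

>>> {"method": "play_rows", "body": {
  "motion": [
    [-0.002,-0.001,0.035,0,85],
    [0,0,0.045,0,85],
    [0,0,0.045,0,85],
    [0,0,0.03,0,85],
    [0,0,0.013,0,85]
  ]
}}

```text
time: 48.08
tool_pos: [0.4554, -0.3608, 0.0096]
tcp_rot: [-1.859, -2.529, -0.0]
wrist_force: [0.6, -0.2, -0.2]
width: 0.996
```

>>> {"method": "play_rows", "body": {
  "motion": [
    [0,0,0,0,85],
    [0,0,0,0,50],
    [0,0,0,0,50],
    [0,0,0,0,50],
    [0,0,0,0,50]
  ]
}}

```text
time: 48.7
tool_pos: [0.4577, -0.3629, 0.0133]
tcp_rot: [1.858, 2.529, -0.001]
wrist_force: [0.5, 0.2, 6.8]
width: 0.695
```

>>> {"method": "play_rows", "body": {
  "motion": [
    [0,0,-0.02,0,50],
    [0,0,-0.05,0,50],
    [0,0,-0.05,0,50],
    [0,0,-0.05,0,50],
    [0,0,-0.05,0,50]
  ]
}}

```text
time: 49.32
tool_pos: [0.4556, -0.361, 0.2335]
tcp_rot: [-1.86, -2.532, -0.0]
wrist_force: [0.3, -0.6, -3.4]
width: 0.698
```

>>> {"method": "play_rows", "body": {
  "motion": [
    [0,0,-0.05,0.0207,50],
    [0,0,-0.05,0.0207,50],
    [0,0,0,0.0207,50],
    [0,0,0,0.0207,50],
    [0,0,0,0,50]
  ]
}}

```text
time: 49.95
tool_pos: [0.4557, -0.3611, 0.3317]
tcp_rot: [-2.447, -1.97, 0.0]
wrist_force: [0.7, -0.7, -2.0]
width: 0.696
```

```bash
python3 -c "
from h import *
go((.5245,.255,.31),-12.4)"
```

```text
before turn shift mm [616.6 -64.4  21.7]
after turn shift mm [616.5 -65.1  21.7]
turn 0.0002 at [ 0.4557 -0.3611  0.3317] yaw -12.34 t 49.95 w 59.5 F [ 0.7 -0.7 -2. ]
```

>>> {"method": "play_rows", "body": {
  "motion": [
    [0.041,-0.0043,0,0,50],
    [0.041,-0.0043,0,0,50],
    [0.041,-0.0043,0,0,50],
    [0.041,-0.0043,0,0,50],
    [0.041,-0.0043,0,0,50]
  ]
}}

```text
time: 50.58
tool_pos: [0.4788, -0.1552, 0.3311]
tcp_rot: [-2.446, -1.971, 0.0]
wrist_force: [0.8, -0.1, -2.8]
width: 0.696
```

>>> {"method": "play_rows", "body": {
  "motion": [
    [0.041,-0.0043,0,0,50],
    [0.041,-0.0043,0,0,50],
    [0.041,-0.0043,0,0,50],
    [0.041,-0.0043,0,0,50],
    [0.041,-0.0043,0,0,50]
  ]
}}

```text
time: 51.2
tool_pos: [0.5018, 0.0494, 0.3312]
tcp_rot: [-2.446, -1.972, 0.001]
wrist_force: [0.3, -0.4, -2.9]
width: 0.697
```

>>> {"method": "play_rows", "body": {
  "motion": [
    [0.041,-0.0043,0,0,50],
    [0.041,-0.0043,0,0,50],
    [0.041,-0.0043,0,0,50],
    [0.041,-0.0043,0,0,50],
    [0.041,-0.0043,0,0,50]
  ]
}}

```text
time: 51.82
tool_pos: [0.525, 0.2541, 0.3311]
tcp_rot: [-2.446, -1.972, 0.001]
wrist_force: [0.1, -0.1, -3.1]
width: 0.697
```

>>> {"method": "play_rows", "body": {
  "motion": [
    [0,0,0.014,0,50],
    [0,0,0.014,0,50],
    [0,0,0,0,50],
    [0,0,0,0,50]
  ]
}}

```text
time: 52.32
tool_pos: [0.5255, 0.252, 0.3032]
tcp_rot: [2.449, 1.967, -0.0]
wrist_force: [0.5, -0.2, -2.3]
width: 0.698
```

```bash
python3 -c "
from h import *
go((.5245,.255,.24),-12.4)
held('w13.png',.036)"
```

```text
before turn shift mm [ 2.8 -1.6 63.2]
after turn shift mm [ 2.8 -1.6 63.2]
turn -0.0002 at [0.5255 0.252  0.3032] yaw -12.47 t 52.33 w 59.6 F [ 0.5 -0.2 -2.3]
edge row 176.0 x 55.2 slope deg -0.06
```

>>> {"method": "play_rows", "body": {
  "motion": [
    [0.002,-0.0012,0.02,0,50],
    [0,0,0.03,0,50],
    [0,0,0.012,0,50],
    [0,0,0,0,50],
    [0,0,0,0,50]
  ]
}}

```text
time: 53.0
tool_pos: [0.5254, 0.2554, 0.2422]
tcp_rot: [2.448, 1.968, 0.003]
wrist_force: [-0.4, 0.0, -2.0]
width: 0.696
```

>>> {"method": "play_rows", "body": {
  "motion": [
    [0,0,0.005,0,50],
    [0,0,0.005,0,50],
    [0,0,0.004,0,50],
    [0,0,0.003,0,50],
    [0,0,0,0,50]
  ]
}}

```text
time: 53.62
tool_pos: [0.5245, 0.255, 0.2237]
tcp_rot: [-2.448, -1.968, 0.001]
wrist_force: [-0.1, 0.3, -2.0]
width: 0.698
```

>>> {"method": "play_rows", "body": {
  "motion": [
    [0,0,0.003,0,50],
    [0,0,0,0,50]
  ]
}}

```text
time: 53.88
tool_pos: [0.5246, 0.2551, 0.2209]
tcp_rot: [-2.449, -1.968, 0.001]
wrist_force: [0.0, 0.8, -2.1]
width: 0.695
```

>>> {"method": "play_rows", "body": {
  "motion": [
    [0,0,0.002,0,50],
    [0,0,0,0,50]
  ]
}}

```text
time: 54.12
tool_pos: [0.5246, 0.2551, 0.219]
tcp_rot: [-2.449, -1.968, 0.0]
wrist_force: [-0.8, 0.7, -2.2]
width: 0.694
```

>>> {"method": "play_rows", "body": {
  "motion": [
    [0,0,0.002,0,50],
    [0,0,0,0,50]
  ]
}}

```text
time: 54.38
tool_pos: [0.525, 0.2552, 0.2177]
tcp_rot: [2.448, 1.968, 0.001]
wrist_force: [-0.4, -0.1, 0.1]
width: 0.698
```

>>> {"method": "play_rows", "body": {
  "motion": [
    [0,0,0.002,0,50],
    [0,0,0,0,50]
  ]
}}

```text
time: 54.62
tool_pos: [0.525, 0.2553, 0.2159]
tcp_rot: [2.448, 1.968, 0.002]
wrist_force: [-0.7, -1.2, 3.6]
width: 0.695
```

>>> {"method": "play_rows", "body": {
  "motion": [
    [0,0,0.002,0,50],
    [0,0,0,0,50]
  ]
}}

```text
time: 54.88
tool_pos: [0.525, 0.2552, 0.2133]
tcp_rot: [2.449, 1.968, 0.001]
wrist_force: [-0.4, 0.2, 3.6]
width: 0.698
```

>>> {"method": "play_rows", "body": {
  "motion": [
    [0,0,0,0,78],
    [0,0,0,0,78],
    [0,0,0,0,78],
    [0,0,-0.04,0,78],
    [0,0,-0.04,0,78]
  ]
}}

```text
time: 55.5
tool_pos: [0.5243, 0.2549, 0.293]
tcp_rot: [-2.448, -1.968, 0.003]
wrist_force: [1.2, 0.2, -0.3]
width: 0.912
```

>>> {"method": "play_rows", "body": {
  "motion": [
    [0,0,0,0,0],
    [0,0,0,0,0],
    [0,0,0,0,0],
    [0,0,0,0,0],
    [0,0,0.03,0,0]
  ]
}}

```text
time: 56.12
tool_pos: [0.5263, 0.2558, 0.265]
tcp_rot: [2.448, 1.967, 0.008]
wrist_force: [-0.4, -0.8, -1.1]
width: 0.004
```

>>> {"method": "play_rows", "body": {
  "motion": [
    [0,0,0.006,0,0],
    [0,0,0.004,0,0],
    [0,0,0,0,0]
  ]
}}

```text
time: 56.5
tool_pos: [0.5249, 0.2552, 0.2535]
tcp_rot: [2.449, 1.968, 0.001]
wrist_force: [-0.1, 0.1, -0.2]
width: -0.001
```

>>> {"method": "play_rows", "body": {
  "motion": [
    [0,0,0.003,0,0],
    [0,0,0,0,0]
  ]
}}

```text
time: 56.75
tool_pos: [0.5248, 0.2552, 0.2505]
tcp_rot: [2.449, 1.968, 0.001]
wrist_force: [-0.4, 0.8, 0.3]
width: 0.002
```

>>> {"method": "play_rows", "body": {
  "motion": [
    [0,0,0.003,0,0],
    [0,0,0,0,0]
  ]
}}

```text
time: 57.0
tool_pos: [0.5251, 0.2553, 0.2477]
tcp_rot: [2.448, 1.968, 0.002]
wrist_force: [1.0, 1.6, 1.9]
width: 0.001
```

>>> {"method": "play_rows", "body": {
  "motion": [
    [0,0,0.006,0,0],
    [0,0,0.006,0,0],
    [0,0,0.006,0,0],
    [0,0,0.006,0,0],
    [0,0,0,0,0]
  ]
}}

```text
time: 57.62
tool_pos: [0.5248, 0.2552, 0.223]
tcp_rot: [-2.449, -1.968, -0.0]
wrist_force: [0.7, 0.2, 1.8]
width: -0.001
```

>>> {"method": "play_rows", "body": {
  "motion": [
    [0,0,0.006,0,0],
    [0,0,0.006,0,0],
    [0,0,0,0,0],
    [0,0,0,0,0]
  ]
}}

```text
time: 58.12
tool_pos: [0.5247, 0.2552, 0.2111]
tcp_rot: [-2.449, -1.968, -0.0]
wrist_force: [-0.2, 1.0, 1.5]
width: 0.001
```

>>> {"method": "play_rows", "body": {
  "motion": [
    [0,0,0.0015,0,0],
    [0,0,0,0,0],
    [0,0,0,0,0],
    [0,0,0,0,0]
  ]
}}

```text
time: 58.62
tool_pos: [0.525, 0.2552, 0.2104]
tcp_rot: [2.448, 1.968, 0.001]
wrist_force: [-1.0, -1.1, 5.2]
width: -0.005
```

>>> {"method": "play_rows", "body": {
  "motion": [
    [0,0,-0.03,0,0],
    [0,0,-0.04,0,0],
    [0,0,-0.04,0,40],
    [0,0,0,0,40],
    [0,0,0,0,40]
  ]
}}

```text
time: 59.25
tool_pos: [0.5243, 0.2549, 0.3186]
tcp_rot: [-2.448, -1.968, 0.002]
wrist_force: [0.6, -0.6, -0.0]
width: 0.469
```

```bash
python3 -c "
from h import *
i=camera_info('wrist');im=snap('wrist','w14.png')
for c,a,s in boxes(im,'wrist',.2095,i,(270,115,380,285),1500): print('lid',c.round(4),round(a,1),np.round(s,1))
g=cv2.cvtColor(im,cv2.COLOR_RGB2GRAY)[0:60,250:400]; k=cv2.inRange(g,0,40); x,y,w,h=cv2.boundingRect(k); print('fin px',x+250,y,w,h, ray('wrist',[(x+250+w/2,y+h/2)],.254,i))
go((.5515,.381,.318),77.6)
"
```

```text
lid [0.5255 0.2575] 77.6 [ 60.6 114.6]
fin px 286 9 74 29 [[0.55063768 0.37464449 0.254     ]]
before turn shift mm [129.2  -0.2  -0.5]
after turn shift mm [  0.2 129.2  -0.5]
turn -0.2501 at [0.5239 0.2547 0.3178] yaw -12.42 t 59.3 w 40.2 F [-0.2  0.2 -0.1]
```

View pics/w14.png

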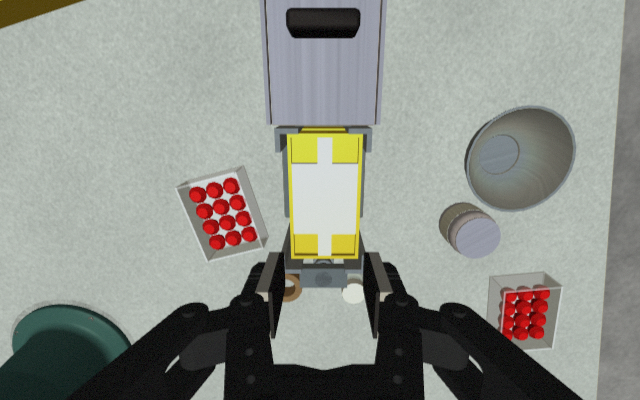

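```bash
python3 -c "
import cv2,numpy as np
a=[cv2.resize(cv2.imread(f'pics/{n}.png')[110:290,260:392],None,fx=3,fy=3,interpolation=cv2.INTER_CUBIC) for n in('w5','w14')]
cv2.imwrite('pics/cmp.png',np.hstack(a))"
```

```text
(no output)
```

View pics/cmp.png

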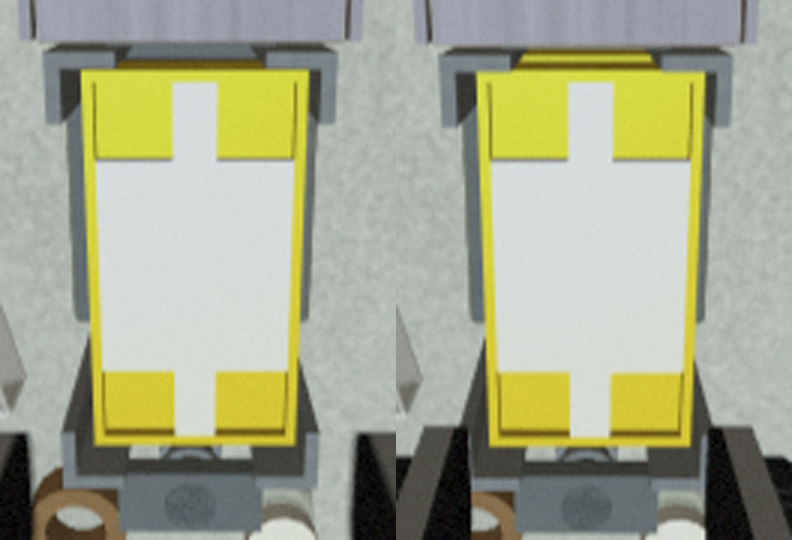

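The top lid sits the same as the first box did: flat, centred between the posts, about 9–10 mm below their tops. Now I shut the cover.

>>> {"method": "play_rows", "body": {
  "motion": [
    [0,0,0,-0.0278,40],
    [0,0,0,-0.0278,40],
    [0,0,0,-0.0278,40],
    [0,0,0,-0.0278,40],
    [0,0,0,-0.0278,40]
  ]
}}

```text
time: 59.92
tool_pos: [0.5237, 0.2547, 0.317]
tcp_rot: [-1.377, -2.821, 0.005]
wrist_force: [-0.4, 0.3, 0.2]
width: 0.468
```

>>> {"method": "play_rows", "body": {
  "motion": [
    [0,0,0,-0.0278,40],
    [0,0,0,-0.0278,40],
    [0,0,0,-0.0278,40],
    [0,0,0,-0.0277,40],
    [0,0.04,0,0,40]
  ]
}}

```text
time: 60.55
tool_pos: [0.5326, 0.2923, 0.3176]
tcp_rot: [-0.341, -3.12, 0.005]
wrist_force: [1.8, -0.3, -0.1]
width: 0.469
```

>>> {"method": "play_rows", "body": {
  "motion": [
    [0,0.045,0,0,40],
    [0,0.044,0,0,40],
    [0,0,0,0,40],
    [0,0,0,0,40]
  ]
}}

```text
time: 61.05
tool_pos: [0.5516, 0.3804, 0.3175]
tcp_rot: [-0.338, -3.121, 0.004]
wrist_force: [0.9, 0.3, -0.8]
width: 0.474
```

```bash
python3 -c "
from h import *
go((.552,.381,.235),77.6)"
```

```text
before turn shift mm [-0.4  0.9 82.5]
after turn shift mm [-0.4  0.9 82.5]
turn 0.0001 at [0.5516 0.3804 0.3175] yaw 77.64 t 61.05 w 40.5 F [ 0.9  0.3 -0.8]
```

>>> {"method": "play_rows", "body": {
  "motion": [
    [0,0.001,0.04,0,40],
    [0,0,0.03,0,40],
    [0,0,0.012,0,40],
    [0,0,0,0,0],
    [0,0,0,0,0]
  ],
  "squeeze": 30
}}

```text
time: 61.68
tool_pos: [0.5527, 0.3808, 0.2387]
tcp_rot: [0.339, 3.123, -0.003]
wrist_force: [-2.1, -6.3, -1.2]
width: 0.127
```

>>> {"method": "play_rows", "body": {
  "motion": [
    [0,0,0,0,0],
    [0,0,0,0,0],
    [0,-0.02,0,0,0],
    [0,-0.03,0,0,0],
    [0,-0.03,0,0,0]
  ]
}}

```text
time: 62.3
tool_pos: [0.5357, 0.3036, 0.2387]
tcp_rot: [0.338, 3.121, 0.004]
wrist_force: [1.5, 2.4, -2.3]
width: 0.13
```

>>> {"method": "play_rows", "body": {
  "motion": [
    [0,-0.02,0,0,0],
    [0,-0.015,0,0,0],
    [0,-0.008,0,0,0],
    [0,0,0,0,0]
  ]
}}

```text
time: 62.8
tool_pos: [0.5264, 0.2614, 0.2387]
tcp_rot: [0.339, 3.122, -0.0]
wrist_force: [-1.6, -0.5, 4.4]
width: 0.134
```

>>> {"method": "play_rows", "body": {
  "motion": [
    [0,-0.004,0,0,0],
    [0,0,0,0,0]
  ]
}}

```text
time: 63.05
tool_pos: [0.5258, 0.2586, 0.2386]
tcp_rot: [0.338, 3.122, 0.001]
wrist_force: [-2.0, -0.2, 5.4]
width: 0.129
```

>>> {"method": "play_rows", "body": {
  "motion": [
    [0,-0.004,0,0,0],
    [0,0,0,0,0]
  ]
}}

```text
time: 63.3
tool_pos: [0.5249, 0.2547, 0.2386]
tcp_rot: [0.338, 3.122, 0.001]
wrist_force: [-1.5, -0.1, 5.4]
width: 0.128
```

>>> {"method": "play_rows", "body": {
  "motion": [
    [0,-0.003,0,0,0],
    [0,0,0,0,0]
  ]
}}

```text
time: 63.55
tool_pos: [0.5247, 0.2537, 0.2386]
tcp_rot: [0.338, 3.121, 0.008]
wrist_force: [0.3, 6.3, 4.1]
width: 0.128
```

The shut stop is felt after 130 mm of travel. I release, rise and check.

>>> {"method": "play_rows", "body": {
  "motion": [
    [0,-0.002,0,0,0],
    [0,0,0,0,0],
    [0,0.003,0,0,0],
    [0,0,0,0,40],
    [0,0,0,0,40]
  ]
}}

```text
time: 64.18
tool_pos: [0.5237, 0.2517, 0.2366]
tcp_rot: [-0.338, -3.122, 0.003]
wrist_force: [-0.6, -0.5, 0.0]
width: 0.468
```

>>> {"method": "play_rows", "body": {
  "motion": [
    [0,0,0,0,40],
    [0,0,-0.03,0,40],
    [0,0,-0.05,0,40],
    [0,0,-0.05,0,40],
    [0,0,0,0,40]
  ]
}}

```text
time: 64.8
tool_pos: [0.5263, 0.2528, 0.3736]
tcp_rot: [0.338, 3.114, 0.007]
wrist_force: [-0.1, 0.2, 0.1]
width: 0.47
```

```bash
python3 -c "
from h import *
go((.5245,.2545,.37),77.6)
snap('wrist','w15.png'); im=snap('top','top1.png')
f=cv2.inRange(cv2.cvtColor(cv2.imread('pics/w15.png'),6)[150:280,270:370],0,40)
x,y,w,h=cv2.boundingRect(f);print(x+270,y+150,w,h,ray('wrist',[(x+270+w/2,y+150+h/2)],.254))
"
```

```text
before turn shift mm [2.1 1.3 3.6]
after turn shift mm [2.1 1.3 3.6]
turn 0.0 at [0.5263 0.2528 0.3736] yaw 77.6 t 64.8 w 40.2 F [-0.1  0.2  0.1]
272 163 98 117 [[0.54382502 0.24458084 0.254     ]]
```

View pics/w15.png

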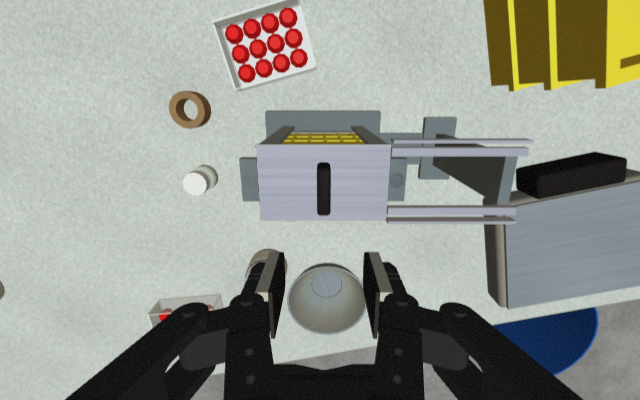

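The plate covers the well with the fin at px (323,188), and the boxes show as a straight pile through the open side. The bystanders are in place and the gripper is clear, so I hand in.

```bash
python3 -c "
from workcell import *
print(finish_job())"
```

```text
the job is handed in; nothing more can be done
None
```

I opened the cover to its stop, loaded all four yellow boxes one at a time, pressed the pile down after each, and slid the cover shut. The job was handed in at about 65 s; it reported no verdict.

**Last checks:**
- **Seating:** each box seated at the expected height, and the pressing contact agreed (clearest for boxes 2 to 4, at about 0.249 m against 0.2495 m predicted). I saw no sign of feet standing on a rim.
- **Pile:** the top lid is about 9–10 mm below the post tops. After allowing for a visible end face, it is about 1–2 mm off the well axis and aligned with the well (77.6°).
- **Cover:** it travelled 130 mm to its shut stop. The last picture shows it covering the well over a straight pile, with the gripper clear.
- **Other things on the table:** none looked moved in the last wrist picture, which does not show everything. I saw neither a knocked box nor a slackened grip.

**Disagreements:**
- **Dispenser angle:** the first top-view estimate was 79.1°; the closer wrist view gave 77.5°. I used about 77.6°, and the boxes went in without side force.
- **Shut-cover fin check:** my automatic measurement of the fin failed because it picked up other dark parts, so I relied on the stop force and the picture instead.

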